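# Crank out a vial cap and hold the loupe over it at focal height

### The job

Check the vial cap on the inspection slide: turn its hand crank clockwise by the knob until the carriage has brought the cap out from under the dust hood, right up to its end stop, and let go of the crank. Then take the loupe from its rest and hold it still and level, centred over the cap, with the lens at the height of the pointer on the focus post, and finish while holding it there. The loupe must not bump the slide, the cap or the post; leave the pointer as it is set and the other things where they are.

Things in the scene. Friction and masses are not known exactly. Their poses are not given: they have to be found in the camera images.
- knob_grip (a point): Centre of the upright black knob of the hand crank, half-way up it: a round knob 18 mm in diameter and 39 mm tall (from 22 mm below this point to 17 mm above) that spins freely on its pin, so it may be held tight while it is led round. The dark steel crank arm lies right under it.
- crank_knob: The same knob of the crank, as a part; origin at the centre of its underside, 22 mm below knob_grip.
- crank_axis (a point): Point on the crank's upright axis at the height of the knob's centre (90 mm above the bench); the knob goes round it in a level circle of 34 mm radius. Axes are those of the crank: the knob lies along its -x. The bearing block is on the front long side of the slide.
- crank (a joint): Crank angle in rad, growing clockwise as seen from above; 0 = carriage fully in under the hood, 12.57 (two full turns) = carriage against its end stop, a hard stop. It starts somewhere between 0 and 1.5. It has light friction (about 2 N at the knob) and stays where it is left.
- carriage (a joint): Travel of the carriage in m, 10 mm per radian of crank through rack and pinion: 0 fully in under the hood, 0.1257 at the end stop (two rubber-tipped steel screws).
- cap_rim (a point): Centre of the upper rim of the inspected vial cap: a white screw cap 26 mm in diameter, 14 mm tall, lying open side up, clamped in the nest of the carriage, rim 48 mm above the bench. It travels with the carriage; at the end stop it is at x = 0, y = -42 mm of the slide.
- pointer_tip (a point): Tip of the short steel needle on the collar of the focus post. Its height (92 to 122 mm above the bench, different each time) is the focal height: the middle plane of the lens belongs at this height. The tip lies 42 mm behind (slide +x of) the centre of the cap when the carriage is at its stop, pointing at it. The collar grips its rod with about 6 N of friction.
- loupe_lens (a point): Centre of the loupe's lens, in its middle plane. Round steel rim 60 mm outside diameter, 12 mm thick, glass inside; z is the lens axis (up when level), and the handle runs along -y from here.
- loupe_grip (a point): Centre of the loupe's straight black handle, 89 mm from the centre of the lens along the loupe's -y, and level with it: flat-sided bar 16 mm wide, 14 mm high, 100 mm long along y. The whole loupe weighs about 90 g, and balances about 33 mm from here towards the lens. On the rest it is 41 mm above the bench.
- loupe_rest: Fixed grey rest, 46 x 118 mm plate 8 mm thick with two notched uprights (46 mm either side of its middle along y, each 10 mm thick, cheeks up to 43 mm high) that carry the handle of the loupe, leaving 82 mm of it free between them. The loupe lifts straight up out of it; its lens overhangs the +y end. Origin: centre of the underside.
- inspection_slide: The fixed inspection slide with all it carries. Origin: middle of the bed's underside. Dark steel bed 300 x 90 x 12 mm; x points to its back, y along the bed to the white dust hood (y 42 to 149 mm, x -36 to 40 mm, 54 mm high); the carriage travels towards -y. Crank axis: x -60 mm, y 0, on a bearing block. Focus post: 10 mm steel rod at x 66 mm, y -42 mm, top 144 mm above the bench.
- buffer_bottle: Bystander: white reagent bottle with a screw cap, 57 mm across, 123 mm tall, towards the back. Origin: centre of the underside.
- vial_a: Bystander: counting vial, 27 mm across, 61 mm tall, in the white tray at the right.
- vial_b: Bystander: another such vial in the tray.
- vial_c: Bystander: a third such vial in the tray.
- forceps: Bystander: steel forceps 125 mm long, lying near the front edge.
- timer: Bystander: bench timer 72 x 64 x 18 mm, near the front edge.
- pen: Bystander: black pen 145 mm long, near the front edge.

How it is judged:
On the way, in this order (a step that is already met when the one before it is completed fails the run):
1. the crank is being turned with the fingers on its knob (past one turn and a quarter from fully in) (value of joint crank above 7.8 rad and contact force between the fingers and crank_knob above 0.3 N).
2. the carriage stands at its end stop and the crank is let go (value of joint carriage above 0.1225 m and contact force between the fingers and inspection_slide below 0.05 N), for 0.3 s.
3. the loupe is lifted off its rest in the fingers (contact force between the fingers and loupe above 0.5 N and contact force between loupe and loupe_rest below 0.05 N and height (world z) of loupe_lens above 0.06 m), for 0.2 s.
At the end, for the whole second after the job is handed in: The carriage is within 3 mm of its end stop; the loupe is held still in the fingers, touching neither slide nor rest, its lens centre within 10 mm of the cap's axis, within 6 mm of the pointer tip's height, level within 7 degrees, for the last second (value of joint carriage above 0.1225 m and horizontal distance between loupe_lens and cap_rim below 0.01 m and z of loupe_lens in the frame of pointer_tip between -0.006 and 0.006 m and angle between loupe_lens's own z axis and vertical below 0.12 rad and linear speed of loupe below 0.02 m/s and angular speed of loupe below 0.15 rad/s and contact force between the fingers and loupe above 0.5 N and contact force between loupe and inspection_slide below 0.05 N and contact force between loupe and loupe_rest below 0.05 N); the arm keeps its last pose, push and grip.
It fails at once if the loupe bumps the slide, the cap or the post (contact force between loupe and inspection_slide above 1 N).
It fails at once if the pointer is shifted by more than 4 mm (distance of pointer_tip from where it was at the start of the episode above 0.004 m).
It fails at once if a bystander is moved by more than 30 mm (distance of any of buffer_bottle, vial_a, vial_b, vial_c, forceps, timer, pen from where it was at the start of the episode above 0.03 m).
It also fails if it takes over 72 s, if anything falls off the work surface, if the arm or the gripper's body presses on something with over 40 N, if the wrist force passes 120 N, or if a joint passes its speed limit or range.

### The arm

A 6-joint arm with a two-finger parallel gripper is mounted at the origin on a cart in front of the work surface, level with it; the furniture and walls round the work are solid. World frame = base frame: x ahead of the robot, y to its left, z up, the work surface at z = 0. Lengths are in m, angles in rad, forces in N, time in s.
With the tool pointing down it reaches from about 0.3 to 0.875 m from the base axis. Payload 6.4 kg.
Tool frame: the origin (TCP) lies at the centre of the arm's flange, where the gripper is bolted on; the fingertips stand 166 mm ahead of it and the grasp point (between the pads) lies 147 mm ahead of it; y points along the fingers, z is the direction in which the jaws open and shut, and the axes are right-handed (so a half turn about y gives the same grasp; the last joint's range is limited). The gripper opens to 88 mm and grips with 3 to 60 N. Pads are 18 mm wide; open, the fingers measure 123 mm over their backs; the gripper's body (75 mm by 187 mm) begins 45 mm behind the grasp point.
Start: joints at [0.93, 0.181, 1.607, -0, 1.354, -0.206], TCP at [0.242, 0.522, 0.405] pointing down, gripper open.
Joint ranges: [-2.99, 2.99], [-0.89, 2.07], [0.3, 2.58], [-1.14, 4.28], [0, 2.63], [-3.12, 3.12]. Speed limits (rad/s): [2.57, 2.57, 3.01, 3.14, 3.14, 3.14].

### API

Orientations are given as a unit quaternion [w, x, y, z].
In Python, from cell import arm gives the robot as it stands. The module is installed in compiled form; this text tells all that it offers.
- The arm moves only by the tool carry_out, never from a script. Its argument "steps" is a list that holds one entry, the list of rows, each a list of 7 numbers: the turn, a rotation vector about the tool's x, y, z in rad, then the shift along the tool's x, y, z in cm, then the opening, from 0 (shut) to 1 (fully open). In form: [[[ax, ay, az, tx, ty, tz, claw], ...]]. A call has 1 to 12 rows; each row shifts and turns the pose as measured when the row begins, along the tool's axes as they then stand; what a row does not reach is not made up. A row lasts 1/12 s, in which the tool goes at most 41.7 mm and 7.16 degrees, less where a joint would pass 70% of its speed; a pose out of reach is approached as far as the arm can. A call is refused whole if a number of a shift passes 4.17 or a number of a turn 0.125, either way. A call with a gripper value outside its range is refused whole. The fingers move at their own pace and stop on an object; "force" is the grip in N (left out, the last holds). Time passes only in rows, so rows that do not move let the fingers close. It gives the time, the measured TCP pose, the force and the opening at its end, in the units of the state.
- arm.get_state(): the state, without advancing time (a new reading comes with each control period).
- arm.snapshot(name): name is "side" or "top"; returns (picture, depth): 400x640x3 uint8, blue, green, red; 400x640 float32, m along the optical axis (not along the pixel's ray), 0 where there is no reading.
- arm.calibration(name): a dict with "vertical_fov" (degrees; the focal length in pixels is half the picture's height over the tangent of half this angle, whatever the lens; pixels are square), "cx", "cy" (the principal point, pixels), "cam_to_world" (4x4, takes a point from camera to world coordinates). Camera axes: x right, y up, looking along -z (the intrinsics and any distortion apply to the point x, -y, -z); pixel columns grow to the right and rows downward; lengths in m; the calibration is good to about 2 mm. A picture is of the moment at which its call begins. calibration takes no time and is no camera call.
- arm.job_done(): hands the job in, once; it reports no verdict.
The state is a dict: "time_s": time; "q": joint angles; "qd": joint speeds; "effort": joint torques, N m; "ee_pos": TCP position; "tcp_rot": TCP orientation; "contact_force": force on the tool from outside, world axes, zero at the start; "moment": the same for the moment, N m; "finger_gap": finger opening in m.
Only numpy, scipy, OpenCV 4.12 (cv2) and the standard library are available. Lean on these libraries where they do the work, as an engineer would, in place of code of your own. Each camera call takes 0.05 s, during which the arm holds its last target.

## Working session

There is one attempt and no reset: what is moved stays moved. The work goes in short steps, Python scripts to look and compute and a tool call to move; the robot and the scene stay as the last step left them, time stands still between calls to the robot, and variables do not carry over. Pictures are saved under pics/ and viewed, and the job is handed in when it is done.

Besides the shell and the picture viewer there is one more tool, called as name([rows], argument=value, ...), one row to a line, values as JSON. carry_out: Moves the arm, as the interface text tells. Its arguments: {"type":"object","properties":{"steps":{"type":"array","items":{"type":"array","items":{"type":"array","items":{"type":"number"}}}},"force":{"type":"number"}},"required":["steps"]}

```bash
mkdir -p pics; ls; cat > h.py <<'E'
import numpy as np, cv2
from cell import arm
def snap(n,f):
    im,d=arm.snapshot(n); cv2.imwrite('pics/%s.png'%f,im); np.savez('pics/%s.npz'%f,im=im,d=d); return im,d
def calib(n):
    c=arm.calibration(n); f=200/np.tan(np.radians(c['vertical_fov'])/2); return f,c['cx'],c['cy'],np.array(c['cam_to_world']),c
def ray(n,u,v):
    f,cx,cy,T,c=calib(n)
    K=np.array([[f,0,cx],[0,f,cy],[0,0,1]])
    D=None
    for k in c:
        if 'dist' in k: D=np.array(c[k],float)
    p=cv2.undistortPoints(np.array([[[u,v]]],float),K,D)[0,0] if D is not None else np.array([(u-cx)/f,(v-cy)/f])
    d=np.array([p[0],-p[1],-1]); return T[:3,3],T[:3,:3]@d
def onz(n,u,v,z):
    o,d=ray(n,u,v); return o+d*(z-o[2])/d[2]
def dep(n,u,v,D):
    o,d=ray(n,u,v); return o+d*D[v,u]
E
python3 - <<'E'
from h import *
for n in('side','top'):
    print(arm.calibration(n)); snap(n,n+'0')
print(arm.get_state())
E
```

```text
pics
{'vertical_fov': 49.64733344470279, 'cx': 313.1836623847617, 'cy': 203.4283893969947, 'cam_to_world': array([[ 0.99627437,  0.0427297 , -0.07491033,  0.40699852],
       [-0.08619997,  0.51994737, -0.84983781, -1.09195714],
       [ 0.00263612,  0.85312889,  0.52169354,  0.71377829],
       [ 0.        ,  0.        ,  0.        ,  1.        ]])}
{'vertical_fov': 42.32519841875396, 'cx': 325.08777226901617, 'cy': 201.28150348030218, 'cam_to_world': array([[ 0.02602642,  0.98315437, -0.18091466,  0.1918107 ],
       [-0.99893091,  0.01866134, -0.04229407, -0.12350712],
       [-0.03820549,  0.18182201,  0.98258898,  1.73110353],
       [ 0.        ,  0.        ,  0.        ,  1.        ]])}
{'time_s': 0.1, 'q': array([ 9.29707726e-01,  1.81440923e-01,  1.60789177e+00, -1.59256257e-05,
        1.35380023e+00, -2.06292379e-01]), 'qd': array([ 0.00056994, -0.00216722, -0.00274556, -0.0007049 ,  0.00011073,
        0.00149002]), 'effort': array([ 1.31713488e-03, -4.34817767e+01, -3.42697656e+01,  7.05024227e-02,
        3.39967303e-02, -3.24193707e-05]), 'ee_pos': array([0.24204944, 0.5213236 , 0.4039224 ]), 'tcp_rot': array([-0.68996425,  0.69096161, -0.1527333 ,  0.15229555]), 'contact_force': array([-0.21184241,  0.01203569,  0.32632097]), 'moment': array([-0.08503786,  0.02242153,  0.00885663]), 'finger_gap': 0.08814145234431399}
```

View pics/side0.png

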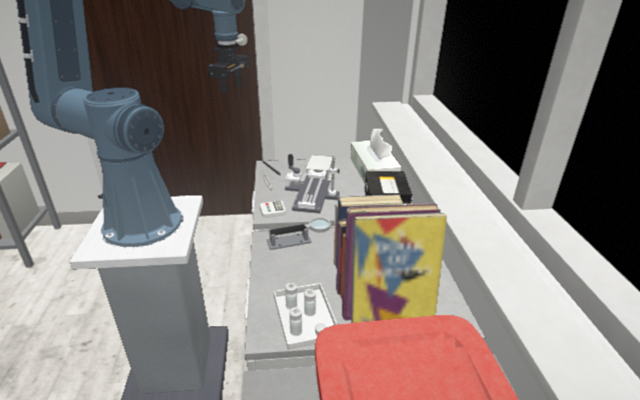

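View pics/top0.png

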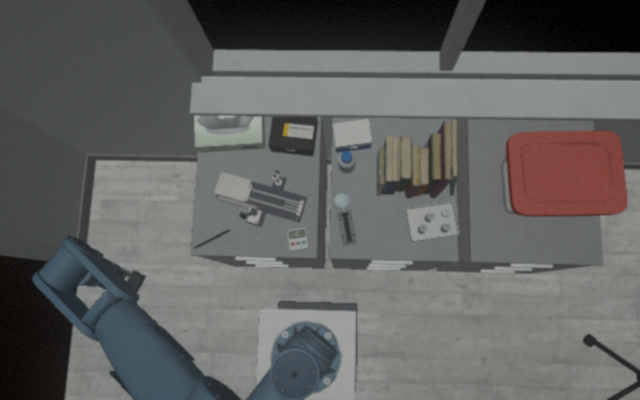

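```bash
python3 - <<'E'
from h import *
a=cv2.imread('pics/top0.png'); b=cv2.imread('pics/side0.png')
cv2.imwrite('pics/t0z.png',cv2.resize(a[160:260,185:365],None,fx=4.4,fy=4.4,interpolation=cv2.INTER_CUBIC))
cv2.imwrite('pics/s0z.png',cv2.resize(b[140:260,240:400],None,fx=5,fy=5,interpolation=cv2.INTER_CUBIC))
d=np.load('pics/top0.npz')['d'];ds=np.load('pics/side0.npz')['d']
print(d[150:260:20,200:360:20]); print(ds[200:250:20,240:340:20])
for u,v in [(250,215),(235,188),(340,200),(210,220),(300,140+60)]: print(u,v,dep('top',u,v,d))
for u,v in [(280,235),(260,190),(320,163)]: print(u,v,dep('side',u,v,ds))
E
```

```text
[[1.7774549 1.8022054 1.8080336 1.8047073 1.7701921 1.7303561 1.8025904
  1.7667928]
 [1.7980464 1.7948452 1.7965082 1.7990003 1.7891959 1.7890047 1.8168598
  1.771047 ]
 [0.        1.7262789 1.7243115 1.7733653 1.7564682 1.7813778 1.8447906
  1.7685182]
 [1.7751627 1.7718018 1.7639639 1.7574475 1.7462987 1.7284224 1.8800576
  1.7482313]
 [1.7562314 1.7568607 1.7508278 1.7505366 1.7520899 1.7327954 1.8942304
  1.7448534]
 [1.7485428 1.7396314 1.7409599 1.7385975 1.7457021 1.7392966 1.9185022
  1.7266815]]
[[2.5685136 1.3851786 1.3925028 1.3648255 1.3632019]
 [2.5872288 1.2871643 1.2904036 1.2953113 1.20879  ]
 [2.4340305 1.2070587 1.1905943 1.1918097 1.210392 ]]
250 215 [0.44842551 0.19420728 0.06276994]
235 188 [0.54094969 0.25214271 0.04947583]
340 200 [ 0.50681621 -0.10039673  0.04876517]
210 220 [ 0.43853913  0.34369321 -0.00342131]
300 200 [0.51165918 0.0360729  0.00919268]
280 235 [ 0.40125572 -0.08588857 -0.00429827]
260 190 [ 0.33995803  0.17705704 -0.0035749 ]
320 163 [0.5493203  0.25751513 0.04907116]
```

View pics/t0z.png

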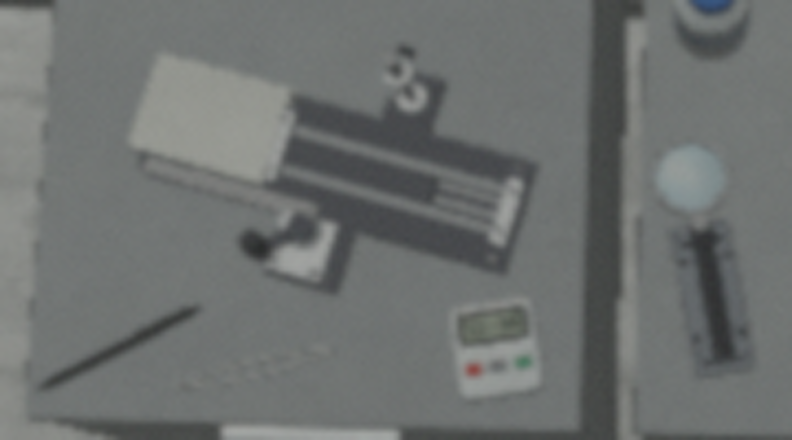

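View pics/s0z.png

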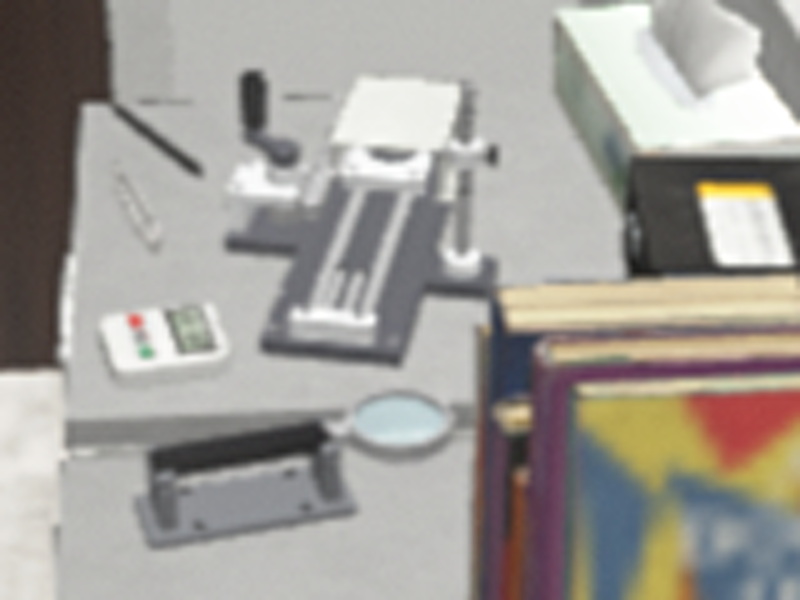

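```bash
cat > fit.py <<'E'
from h import *
def zt(U,V): return (U+.5)/4.4-.5+185,(V+.5)/4.4-.5+160
def zs(U,V): return (U+.5)/5-.5+240,(V+.5)/5-.5+140
def kab(L,W):
    L=np.array(L);W=np.array(W); a=L-L.mean(0);b=W-W.mean(0)
    th=np.arctan2((a[:,0]*b[:,1]-a[:,1]*b[:,0]).sum(),(a*b).sum())
    R=np.array([[np.cos(th),-np.sin(th)],[np.sin(th),np.cos(th)]]); t=W.mean(0)-R@L.mean(0)
    return th,R,t,W-(L@R.T+t)
E
python3 - <<'E'
from fit import *
T=[(508,273,.012,-45,-150),(538,163,.012,45,-150),(158,52,.054,40,149),(297,92,.054,40,42),(275,183,.054,-36,42),(130,146,.054,-36,149)]
S=[(262,350,.012,-45,-150),(400,363,.012,45,-150),(362,76,.054,-36,149),(462,83,.054,40,149),(448,157,.054,40,42),(331,150,.054,-36,42)]
for n,P,z in(('top',T,zt),('side',S,zs)):
    W=[onz(n,*z(U,V),h)[:2] for U,V,h,_,_ in P]; L=[(x/1e3,y/1e3) for *_,x,y in P]
    th,R,t,r=kab(L,W); print(n,np.degrees(th),t,(r*1e3).round(1).tolist())
E
```

```text
top -14.742274586498665 [0.51874379 0.16587641] [[-0.1, 0.7], [-1.0, 3.4], [0.7, 3.7], [-1.5, -1.4], [1.3, -7.7], [0.5, 1.2]]
side -14.628870340484212 [0.52099713 0.15727562] [[0.9, -2.8], [-4.0, -1.6], [2.5, 5.5], [-1.0, 7.3], [2.5, -2.9], [-1.0, -5.5]]
```

```bash
python3 - <<'E'
from h import *
a=cv2.imread('pics/top0.png'); b=cv2.imread('pics/side0.png')
cv2.imwrite('pics/t0y.png',cv2.resize(a[166:230,208:312],None,fx=7.5,fy=7.5,interpolation=cv2.INTER_NEAREST))
cv2.imwrite('pics/s0y.png',cv2.resize(b[150:218,280:345],None,fx=8.5,fy=8.5,interpolation=cv2.INTER_NEAREST))
E
```

```text
(no output)
```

View pics/t0y.png

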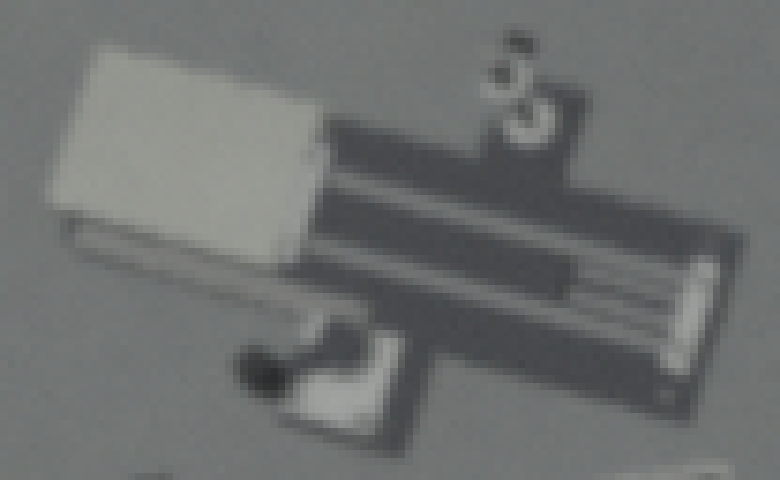

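View pics/s0y.png

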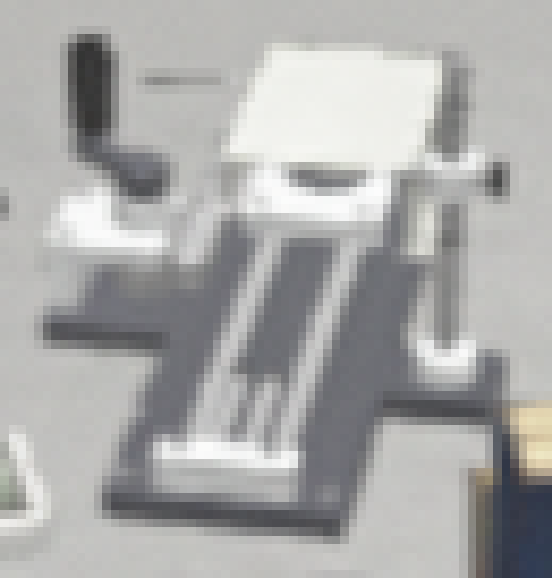

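```bash
cat >> fit.py <<'E'
def yt(U,V): return (U+.5)/7.5-.5+208,(V+.5)/7.5-.5+166
def ys(U,V): return (U+.5)/8.5-.5+280,(V+.5)/8.5-.5+150
def tri(pt,ps):
    o1,d1=ray('top',*pt);o2,d2=ray('side',*ps)
    A=np.stack([d1,-d2],1); s=np.linalg.lstsq(A,o2-o1,rcond=None)[0]
    a=o1+s[0]*d1;b=o2+s[1]*d2; return (a+b)/2,a-b
E
python3 - <<'E'
from fit import *
C={'posttop':((518,38),(455,58)),'bedFL':((690,420),(104,490)),'bedBR':((743,233),(346,515)),'hood-+':((48,208),(262,45)),'hood++':((97,45),(440,53)),'hood--':((275,264),(222,160)),'hood+-':((324,103),(420,165)),'blockfoot':((400,455),(42,320)),'knobtop':((258,368),(90,38)),'postbaseBR':((592,92),(500,355))}
for k,(a,b) in C.items():
    p,e=tri(yt(*a),ys(*b)); print(k,(p*1e3).round(1),(e*1e3).round(1))
E
```

```text
posttop [575.8 100.6 147.9] [ 6.1 -0.1  1.5]
bedFL [438.9  34.9  11.5] [-3.2 -0.2 -0.5]
bedBR [524.9  13.9   9.6] [-2.5 -0.  -0.5]
hood-+ [521.  321.6  51.4] [0.2 0.  0. ]
hood++ [595.1 303.7  53.4] [ 1.2 -0.   0.3]
hood-- [497.2 218.4  50.1] [1.3 0.  0.3]
hood+- [572.3 199.8  53.7] [-3.   0.  -0.7]
blockfoot [420.5 165.4   9.6] [-3.  -0.2 -0.4]
knobtop [443.6 211.6 108.2] [-3.  -0.1 -0.5]
postbaseBR [586.6  82.3  33. ] [-7.5  0.2 -1.7]
```

```bash
python3 - <<'E'
from fit import *
L=[(-.045,-.15),(.045,-.15),(-.036,.149),(.040,.149),(-.036,.042),(.040,.042),(.066,-.042)]
W=[(.4389,.0349),(.5249,.0139),(.521,.3216),(.5951,.3037),(.4972,.2184),(.5723,.1998),(.5758,.1006)]
th,R,t,r=kab(L,W); print(np.degrees(th),t,(r*1e3).round(1).tolist())
f=lambda x,y:(R@[x,y]+t).round(4)
print('crank axis',f(-.06,0),'cap',f(0,-.042),'tip',f(.042,-.042),'post',f(.066,-.042))
k=np.array([.4436,.2116]); v=k-f(-.06,0); print('knob',v, np.linalg.norm(v))
l=R.T@v; print('local',l, 'ang about z deg from -x ccw', np.degrees(np.arctan2(l[1],l[0])))
E
```

```text
-14.634636519982365 [0.52049923 0.16755631] [[-0.2, 1.1], [-1.2, 2.8], [-2.3, 0.8], [-1.7, 2.1], [0.9, 1.1], [2.5, 1.7], [2.1, -9.6]]
crank axis [0.4624 0.1827] cap [0.5099 0.1269] tip [0.5505 0.1163] post [0.5737 0.1102]
knob [-0.0188  0.0289] 0.03447680379617577
local [-0.02549177  0.02321249] ang about z deg from -x ccw 137.67940477263147
```

```bash
cat >> fit.py <<'E'
def proj(n,p):
    f,cx,cy,T,c=calib(n); q=T[:3,:3].T@(np.array(p)-T[:3,3]); return cx+f*q[0]/-q[2], cy-f*q[1]/-q[2]
L=[(-.045,-.15),(.045,-.15),(-.036,.149),(.040,.149),(-.036,.042),(.040,.042)]
W=[(.4389,.0349),(.5249,.0139),(.521,.3216),(.5951,.3037),(.4972,.2184),(.5723,.1998)]
th,R,t,r=kab(L,W)
def S(x,y,z): return np.array([*(R@[x,y]+t),z])
E
python3 - <<'E'
from fit import *
print(np.degrees(th),t,(r*1e3).round(1).tolist())
for z in(.144,.11,.09,.03,.012):
    a=proj('top',S(.066,-.042,z)); b=proj('side',S(.066,-.042,z))
    print(z,a,(np.array(a)-[208,166]+.5)*7.5,(np.array(b)-[280,150]+.5)*8.5)
print(S(-.06,0,.09),S(0,-.042,.1),S(.042,-.042,.1))
print((np.array(proj('top',S(-.06,0,.075)))-[208,166]+.5)*7.5)
E
```

```text
-14.451793690412067 [0.52019813 0.16914853] [[-0.3, -0.2], [-1.4, 1.2], [-1.5, -0.8], [-1.0, 0.2], [1.4, -0.4], [2.9, -0.0]]
0.144 (np.float64(273.16067277582056), np.float64(172.52247154954247)) [492.45504582  52.66853662] [453.74518497  53.01185262]
0.11 (np.float64(274.59966788342433), np.float64(175.0073860480401)) [503.24750913  71.30539536] [451.302444   137.26301139]
0.09 (np.float64(275.41958423595315), np.float64(176.4232505087239)) [509.39688177  81.92437882] [449.89527851 185.79673824]
0.03 (np.float64(277.76887841052275), np.float64(180.4801059662419)) [527.01658808 112.35079475] [445.80031818 327.0336346 ]
0.012 (np.float64(278.44311805208764), np.float64(181.64441003644572)) [532.07338539 121.08307527] [444.60749199 368.17470942]
[0.46209665 0.18412245 0.09      ] [0.50971638 0.12847749 0.1       ] [0.55038742 0.11799575 0.1       ]
[338.27874128 336.35682349]
```

```bash
cat >> fit.py <<'E'
from scipy.spatial.transform import Rotation as Ro
def RT(s): 
    q=s['tcp_rot']; return Ro.from_quat([q[1],q[2],q[3],q[0]])
E
python3 - <<'E'
from fit import *
s=arm.get_state(); r=RT(s); print('tool axes in world (cols):\n',r.as_matrix().round(3), s['ee_pos'])
a=cv2.imread('pics/top0.png'); b=cv2.imread('pics/side0.png')
cv2.imwrite('pics/t0l.png',cv2.resize(a[185:252,320:372],None,fx=8.5,fy=8.5,interpolation=cv2.INTER_CUBIC))
cv2.imwrite('pics/s0l.png',cv2.resize(b[212:256,262:336],None,fx=10,fy=10,interpolation=cv2.INTER_CUBIC))
E
```

```text
tool axes in world (cols):
 [[ 0.907 -0.001  0.421]
 [-0.421 -0.001  0.907]
 [-0.    -1.    -0.002]] [0.24204944 0.5213236  0.4039224 ]
```

View pics/t0l.png

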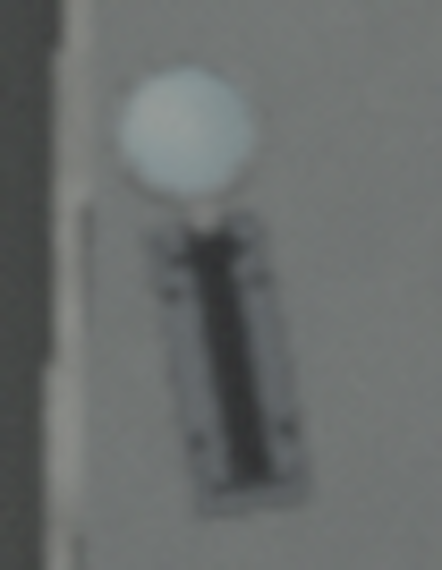

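View pics/s0l.png

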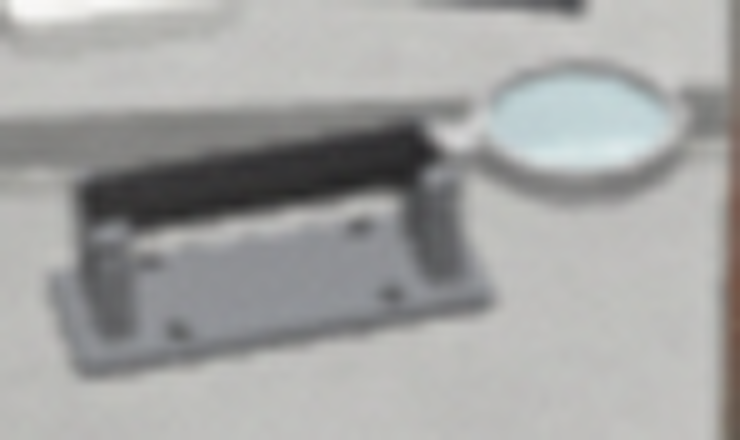

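```bash
python3 - <<'E'
from fit import *
zt=lambda U,V:((U+.5)/8.5-.5+320,(V+.5)/8.5-.5+185)
zs=lambda U,V:((U+.5)/10-.5+262,(V+.5)/10-.5+212)
print('lens tri',tri(zt(187,132),zs(582,122)))
lt=onz('top',*zt(187,132),.045); ls=onz('side',*zs(582,122),.045)
print(lt,ls)
e1=onz('top',*zt(212,236),.046);e2=onz('top',*zt(250,485),.046); print(e1,e2,np.linalg.norm(e1-e2),(e1+e2)/2, 'lens-grip',lt-(e1+e2)/2,np.linalg.norm((lt-(e1+e2)/2)[:2]))
v=(lt-(e1+e2)/2); print('yaw of +y loupe',np.degrees(np.arctan2(v[1],v[0])),np.degrees(np.arctan2(*(e1-e2)[[1,0]])))
# plate corners z=.008
T=[(148,232),(262,210),(308,500),(198,515)]
P=[onz('top',*zt(*p),.008) for p in T]; print(np.round(P,4), np.mean(P,0))
Sd=[(50,280),(85,365),(490,295)]
Q=[onz('side',*zs(*p),.008) for p in Sd]; print(np.round(Q,4))
E
```

```text
lens tri (array([ 0.51027718, -0.10542951,  0.04087512]), array([-4.22071772e-03, -8.81433680e-05, -7.90737398e-04]))
[ 0.50732098 -0.10552179  0.045     ] [ 0.51180309 -0.11085665  0.045     ]
[ 0.46622681 -0.11606892  0.046     ] [ 0.3696069  -0.13252118  0.046     ] 0.09801063244788477 [ 0.41791686 -0.12429505  0.046     ] lens-grip [ 0.08940412  0.01877326 -0.001     ] 0.0913538804876031
yaw of +y loupe 11.858791210835436 9.663536634200165
[[ 0.4735 -0.0905  0.008 ]
 [ 0.4833 -0.1356  0.008 ]
 [ 0.3682 -0.1556  0.008 ]
 [ 0.3614 -0.1125  0.008 ]] [ 0.42159287 -0.1235289   0.008     ]
[[ 0.364  -0.1215  0.008 ]
 [ 0.3736 -0.1608  0.008 ]
 [ 0.4841 -0.1384  0.008 ]]
```

```bash
cat >> fit.py <<'E'
def go(pos,jawdeg,verbose=1):
    "grasp-centre target TCP pos, jaw angle; prints ry and tool shift after the turn (cm)"
    s=arm.get_state(); r=RT(s); p=np.array(s['ee_pos']); M=r.as_matrix()
    a=np.degrees(np.arctan2(M[1,2],M[0,2])); da=(jawdeg-a+90)%180-90
    c,sn=np.cos(np.radians(jawdeg)),np.sin(np.radians(jawdeg))
    if abs(jawdeg-a-da)>90: c,sn=-c,-sn
    z=np.array([c,sn,0]);y=np.array([0,0,-1.]);x=np.cross(y,z)
    G=np.stack([x,y,z],1); rv=(r.inv()*Ro.from_matrix(G)).as_rotvec()
    d=G.T@(np.array(pos)-p)*100
    print('pos',p.round(4),'jaw',a.round(2),'gap',round(s['finger_gap'],4),'t',round(s['time_s'],2),'F',np.round(s['contact_force'],1),'q',np.round(s['q'],2))
    print(' turn(tool)',rv.round(4),' shift after turn cm',d.round(3)); return d
E
python3 - <<'E'
from fit import *
go([.4436,.2116,.404],75.5)
E
```

```text
pos [0.242  0.5213 0.4039] jaw 65.09 gap 0.0881 t 0.1 F [-0.2  0.   0.3] q [ 0.93  0.18  1.61 -0.    1.35 -0.21]
 turn(tool) [ 0.0015 -0.1817 -0.0004]  shift after turn cm [ 2.7268e+01 -8.0000e-03 -2.4939e+01]
```

carry_out([
  [[0,-0.091,0,0,0,0,1],[0,-0.091,0,0,0,0,1],[0,0,0,2.7,0,-2.5,1],[0,0,0,2.7,0,-2.5,1],[0,0,0,2.7,0,-2.5,1],[0,0,0,2.7,0,-2.5,1],[0,0,0,2.7,0,-2.5,1],[0,0,0,2.7,0,-2.5,1],[0,0,0,2.7,0,-2.5,1],[0,0,0,2.7,0,-2.5,1],[0,0,0,2.7,0,-2.5,1],[0,0,0,2.7,0,-2.5,1]],
], force=12)

```text
time_s: 1.1
ee_pos: [0.4461, 0.2057, 0.3987]
tcp_rot: [-0.701, 0.704, -0.084, 0.078]
contact_force: [1.2, 1.0, 0.1]
finger_gap: 0.0882
```

```bash
python3 - <<'E'
from fit import *
go([.4436,.2116,.3],75.5)
E
```

```text
pos [0.4461 0.2057 0.3987] jaw 76.87 gap 0.0882 t 1.1 F [1.2 1.  0.1] q [ 0.19 -0.    1.82 -0.    1.34 -1.15]
 turn(tool) [ 0.006   0.0239 -0.007 ]  shift after turn cm [-0.391  9.866  0.512]
```

carry_out([
  [[0.006,0.024,-0.007,-0.4,2.5,0.5,1],[0,0,0,0,2.5,0,1],[0,0,0,0,2.5,0,1],[0,0,0,0,2.3,0,1],[0,0,0,0,0,0,1]],
])

```text
time_s: 1.52
ee_pos: [0.4491, 0.2022, 0.2986]
tcp_rot: [-0.701, 0.701, -0.093, 0.097]
contact_force: [-1.8, 0.1, -0.7]
finger_gap: 0.088
```

```bash
python3 - <<'E'
from fit import *
go([.4436,.2116,.24],75.5)
im,_=snap('side','s1'); im2,_=snap('top','t1')
a=cv2.resize(im[130:200,260:350],None,fx=8,fy=8,interpolation=cv2.INTER_CUBIC)
cv2.imwrite('pics/s1z.png',a)
E
```

```text
pos [0.4491 0.2022 0.2986] jaw 74.56 gap 0.088 t 1.52 F [-1.8  0.1 -0.7] q [ 0.18  0.12  1.91 -0.    1.11 -1.12]
 turn(tool) [-0.0005 -0.0165  0.0065]  shift after turn cm [-0.768  5.857  0.777]
```

View pics/s1z.png

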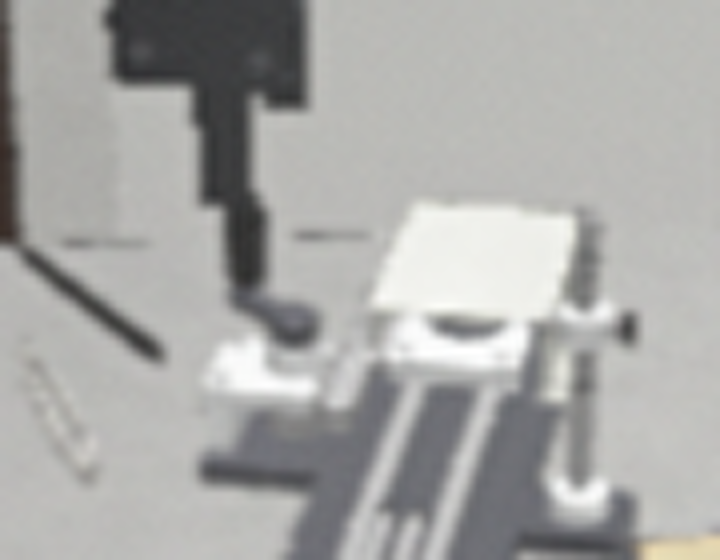

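carry_out([
  [[0,-0.0165,0.0065,-0.77,0,0.78,1],[0,0,0,0,0,0,1]],
])

```text
time_s: 1.78
ee_pos: [0.4457, 0.2134, 0.305]
tcp_rot: [0.703, -0.7, 0.086, -0.091]
contact_force: [-0.3, -0.7, -0.4]
finger_gap: 0.0882
```

```bash
python3 - <<'E'
from fit import *
go([.4436,.2116,.24],75.5)
E
```

```text
pos [0.4457 0.2134 0.305 ] jaw 75.6 gap 0.0882 t 1.78 F [-0.3 -0.7 -0.4] q [ 0.21  0.12  1.9   0.    1.12 -1.11]
 turn(tool) [-0.0045  0.0018  0.0069]  shift after turn cm [-0.161  6.497 -0.224]
```

carry_out([
  [[0,0,0,-0.16,2.2,-0.22,1],[0,0,0,0,2.2,0,1],[0,0,0,0,1.5,0,1],[0,0,0,0,0,0,1],[0,0,0,0,0,0,1]],
])

```text
time_s: 2.2
ee_pos: [0.4471, 0.2159, 0.2537]
tcp_rot: [0.705, -0.698, 0.078, -0.095]
contact_force: [0.4, -0.1, -0.2]
finger_gap: 0.088
```

```bash
python3 - <<'E'
from fit import *
for i in range(2):
  go([.4436,.2116,.24],75.5)
  im,_=snap('top','t2')
im,_=snap('side','s2')
a=cv2.resize(im[130:200,260:350],None,fx=8,fy=8,interpolation=cv2.INTER_CUBIC)
cv2.imwrite('pics/s2z.png',a)
go([.4436,.2116,.24],75.5)
E
```

```text
pos [0.4471 0.2159 0.2537] jaw 76.0 gap 0.088 t 2.2 F [ 0.4 -0.1 -0.2] q [ 0.21  0.2   1.93  0.    0.99 -1.12]
 turn(tool) [-0.0124  0.0086  0.0222]  shift after turn cm [-0.232  1.365 -0.504]
pos [0.4471 0.2159 0.2538] jaw 76.0 gap 0.0882 t 2.25 F [-1.1  0.6  0.2] q [ 0.21  0.2   1.93  0.    0.99 -1.12]
 turn(tool) [-0.0125  0.0086  0.0224]  shift after turn cm [-0.235  1.383 -0.503]
pos [0.4473 0.2157 0.254 ] jaw 75.98 gap 0.0885 t 2.35 F [-0.2 -0.4 -0.7] q [ 0.21  0.2   1.93  0.    0.99 -1.12]
 turn(tool) [-0.0128  0.0081  0.0232]  shift after turn cm [-0.256  1.403 -0.489]
```

View pics/s2z.png

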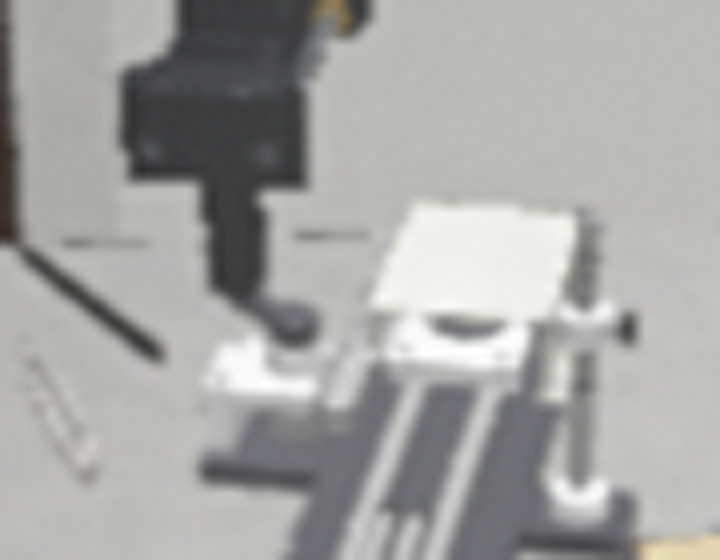

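carry_out([
  [[-0.0125,0.008,0.023,-0.25,1.0,-0.5,1],[0,0,0,0,0.4,0,1],[0,0,0,0,0,0,1]],
])

```text
time_s: 2.6
ee_pos: [0.4447, 0.2115, 0.2416]
tcp_rot: [0.702, -0.701, 0.088, -0.09]
contact_force: [0.5, 0.5, -1.3]
finger_gap: 0.0882
```

```bash
python3 - <<'E'
from fit import *
go([.4436,.2116,.24],75.5)
E
```

```text
pos [0.4447 0.2115 0.2416] jaw 75.49 gap 0.0882 t 2.6 F [ 0.5  0.5 -1.3] q [ 0.2   0.22  1.93  0.    0.99 -1.12]
 turn(tool) [-0.0013 -0.0002  0.0026]  shift after turn cm [-0.105  0.158 -0.018]
```

carry_out([
  [[0,0,0,-0.1,0.1,0,0],[0,0,0,0,0,0,0],[0,0,0,0,0,0,0],[0,0,0,0,0,0,0],[0,0,0,0,0,0,0],[0,0,0,0,0,0,0]],
], force=12)

```text
time_s: 3.1
ee_pos: [0.4438, 0.2115, 0.2405]
tcp_rot: [0.702, -0.701, 0.089, -0.09]
contact_force: [-0.4, 0.0, 0.2]
finger_gap: 0.0502
```

```bash
python3 - <<'E'
from fit import *
go([.4436,.2116,.24],75.5)
E
```

```text
pos [0.4438 0.2115 0.2405] jaw 75.45 gap 0.0502 t 3.1 F [-0.4  0.   0.2] q [ 0.2   0.22  1.94  0.    0.98 -1.11]
 turn(tool) [-0.0012 -0.0009  0.0022]  shift after turn cm [-0.016  0.047  0.002]
```

carry_out([
  [[0,0,0,0,0,0,0],[0,0,0,0,0,0,0],[0,0,0,0,0,0,0],[0,0,0,0,0,0,0],[0,0,0,0,0,0,0],[0,0,0,0,0,0,0],[0,0,0,0,0,0,0]],
])

```text
time_s: 3.68
ee_pos: [0.4439, 0.2118, 0.2407]
tcp_rot: [0.702, -0.701, 0.088, -0.091]
contact_force: [0.3, 0.6, 0.1]
finger_gap: 0.0175
```

```bash
python3 - <<'E'
from fit import *
go([.4436,.2116,.24],75.5)
E
```

```text
pos [0.4439 0.2118 0.2407] jaw 75.45 gap 0.0175 t 3.68 F [0.3 0.6 0.1] q [ 0.2   0.22  1.94  0.    0.98 -1.11]
 turn(tool) [-0.002  -0.0008  0.0028]  shift after turn cm [-0.023  0.071 -0.029]
```

```bash
cat >> fit.py <<'E'
AX=np.array([.4623,.1838])
def circ(n,step,ax=AX,r=.034,prt=True,z=.2405):
    s=arm.get_state(); M=RT(s).as_matrix(); p=np.array(s['ee_pos'])
    v=p[:2]-ax; th=np.degrees(np.arctan2(v[1],v[0])); print('theta',th.round(1),'r',np.linalg.norm(v).round(4),'p',p.round(4),'F',np.round(s['contact_force'],1),'M',np.round(s['moment'],2),'gap',round(s['finger_gap'],4),'t',round(s['time_s'],2))
    a=np.degrees(np.arctan2(M[1,2],M[0,2])); print('jaw',a.round(2)); d0=None
    cur=p.copy(); out=[]
    for i in range(n):
        t=np.radians(th-step*(i+1)); tg=np.array([ax[0]+r*np.cos(t),ax[1]+r*np.sin(t),z])
        d=M.T@(tg-cur)*100; out.append(d.round(2).tolist()); cur=tg
    print(out)
E
python3 - <<'E'
from fit import *
circ(6,12)
E
```

```text
theta 123.3 r 0.0335 p [0.4439 0.2118 0.2407] F [0.3 0.6 0.1] M [ 0.03 -0.03 -0.08] gap 0.0175 t 3.68
jaw 75.45
[[0.49, 0.02, 0.51], [0.62, 0.0, 0.35], [0.68, 0.0, 0.22], [0.71, 0.0, 0.07], [0.71, 0.0, -0.08], [0.68, 0.0, -0.22]]
```

carry_out([
  [[0,0,0,0.49,0,0.51,0],[0,0,0,0.62,0,0.35,0],[0,0,0,0.68,0,0.22,0],[0,0,0,0.71,0,0.07,0]],
])

```text
time_s: 4.02
ee_pos: [0.4715, 0.2179, 0.2407]
tcp_rot: [0.702, -0.701, 0.089, -0.089]
contact_force: [-1.4, -0.7, 0.5]
finger_gap: 0.0177
```

```bash
python3 - <<'E'
from fit import *
circ(12,12)
E
```

```text
theta 74.9 r 0.0353 p [0.4715 0.2179 0.2407] F [-1.4 -0.7  0.5] M [-0.16  0.3   0.  ] gap 0.0177 t 4.02
jaw 75.49
[[0.7, 0.02, -0.22], [0.67, -0.0, -0.23], [0.61, -0.0, -0.36], [0.52, -0.0, -0.48], [0.41, -0.0, -0.58], [0.28, -0.0, -0.65], [0.14, -0.0, -0.7], [-0.01, -0.0, -0.71], [-0.15, -0.0, -0.69], [-0.3, -0.0, -0.65], [-0.42, -0.0, -0.57], [-0.53, -0.0, -0.47]]
```

carry_out([
  [[0,0,0,0.7,0,-0.2,0],[0,0,0,0.67,0,-0.23,0],[0,0,0,0.61,0,-0.36,0],[0,0,0,0.52,0,-0.48,0],[0,0,0,0.41,0,-0.58,0],[0,0,0,0.28,0,-0.65,0],[0,0,0,0.14,0,-0.7,0],[0,0,0,0,0,-0.71,0],[0,0,0,-0.15,0,-0.69,0],[0,0,0,-0.3,0,-0.65,0]],
])

```text
time_s: 4.85
ee_pos: [0.4889, 0.1568, 0.2405]
tcp_rot: [0.703, -0.7, 0.096, -0.084]
contact_force: [-5.9, 10.1, 3.8]
finger_gap: 0.0171
```

```bash
python3 - <<'E'
from fit import *
circ(12,12)
E
```

```text
theta -45.5 r 0.0379 p [0.4889 0.1568 0.2405] F [-5.9 10.1  3.8] M [ 1.58  0.78 -0.06] gap 0.0171 t 4.85
jaw 75.41
[[-0.76, 0.01, -0.37], [-0.54, 0.01, -0.47], [-0.62, 0.01, -0.35], [-0.68, 0.01, -0.21], [-0.71, 0.01, -0.06], [-0.71, 0.01, 0.09], [-0.67, 0.01, 0.23], [-0.61, 0.01, 0.37], [-0.52, 0.01, 0.48], [-0.41, 0.01, 0.58], [-0.28, 0.01, 0.65], [-0.14, 0.0, 0.7]]
```

```bash
sed -i 's/^AX=.*/AX=np.array([.4645,.1830])/; s/ax=AX,/ax=None,/; s/    s=arm.get_state(); M=RT(s).as_matrix(); p=np.array(s\[.ee_pos.\])$/    ax=AX if ax is None else ax\n&/' fit.py; python3 - <<'E'
from fit import *
circ(12,12)
go([.4436,.2116,.24],75.5)
E
```

```text
theta -47.1 r 0.0358 p [0.4889 0.1568 0.2405] F [-5.9 10.1  3.8] M [ 1.58  0.78 -0.06] gap 0.0171 t 4.85
jaw 75.41
[[-0.59, 0.01, -0.46], [-0.55, 0.01, -0.45], [-0.63, 0.01, -0.33], [-0.68, 0.01, -0.19], [-0.71, 0.01, -0.04], [-0.7, 0.01, 0.11], [-0.67, 0.01, 0.25], [-0.6, 0.01, 0.38], [-0.51, 0.01, 0.5], [-0.39, 0.01, 0.59], [-0.26, 0.01, 0.66], [-0.12, 0.0, 0.7]]
pos [0.4889 0.1568 0.2405] jaw 75.41 gap 0.0171 t 4.85 F [-5.9 10.1  3.8] q [ 0.08  0.27  1.88  0.01  1.01 -1.25]
 turn(tool) [-0.003  -0.0016 -0.0173]  shift after turn cm [-5.755  0.052  4.176]
```

carry_out([
  [[0,0,-0.015,-0.59,0,-0.46,0],[0,0,0,-0.55,0,-0.45,0],[0,0,0,-0.63,0,-0.33,0],[0,0,0,-0.68,0,-0.19,0],[0,0,0,-0.71,0,-0.04,0],[0,0,0,-0.7,0,0.11,0],[0,0,0,-0.67,0,0.25,0]],
])

```text
time_s: 5.43
ee_pos: [0.4435, 0.1558, 0.2407]
tcp_rot: [0.705, -0.697, 0.091, -0.094]
contact_force: [2.6, 0.3, -3.1]
finger_gap: 0.0174
```

```bash
python3 - <<'E'
from fit import *
circ(12,12)
go([.4436,.2116,.24],75.5)
E
```

```text
theta -127.7 r 0.0343 p [0.4435 0.1558 0.2407] F [ 2.6  0.3 -3.1] M [-0.05 -0.38 -0.02] gap 0.0174 t 5.43
jaw 75.01
[[-0.61, 0.03, 0.37], [-0.54, 0.0, 0.46], [-0.43, 0.01, 0.57], [-0.3, 0.01, 0.64], [-0.16, 0.01, 0.69], [-0.02, 0.01, 0.71], [0.13, 0.01, 0.7], [0.27, 0.01, 0.66], [0.41, 0.01, 0.58], [0.52, 0.01, 0.49], [0.61, 0.01, 0.37], [0.67, 0.0, 0.23]]
pos [0.4435 0.1558 0.2407] jaw 75.01 gap 0.0174 t 5.43 F [ 2.6  0.3 -3.1] q [ 0.08  0.17  1.99  0.01  0.97 -1.24]
 turn(tool) [-0.0125 -0.0085  0.0027]  shift after turn cm [-1.386  0.073  5.4  ]
```

carry_out([
  [[-0.012,0,0,-0.61,0,0.37,0],[0,0,0,-0.54,0,0.46,0],[0,0,0,-0.43,0,0.57,0],[0,0,0,-0.3,0,0.64,0],[0,0,0,-0.16,0,0.69,0],[0,0,0,-0.02,0,0.71,0],[0,0,0,0.13,0,0.7,0],[0,0,0,0.27,0,0.66,0],[0,0,0,0.41,0,0.58,0]],
])

```text
time_s: 6.18
ee_pos: [0.4455, 0.2147, 0.2408]
tcp_rot: [-0.699, 0.703, -0.09, 0.094]
contact_force: [2.7, -7.1, -1.2]
finger_gap: 0.0174
```

```bash
python3 - <<'E'
from fit import *
circ(12,12)
go([.4436,.2116,.24],75.5)
E
```

```text
theta 120.9 r 0.0369 p [0.4455 0.2147 0.2408] F [ 2.7 -7.1 -1.2] M [-1.2  -0.37  0.04] gap 0.0174 t 6.18
jaw 75.04
[[0.75, 0.03, 0.25], [0.63, 0.0, 0.33], [0.68, 0.0, 0.19], [0.71, 0.0, 0.05], [0.7, 0.01, -0.1], [0.67, 0.01, -0.24], [0.6, 0.01, -0.38], [0.51, 0.01, -0.5], [0.4, 0.01, -0.59], [0.26, 0.0, -0.66], [0.12, 0.0, -0.7], [-0.03, 0.0, -0.71]]
pos [0.4455 0.2147 0.2408] jaw 75.04 gap 0.0174 t 6.18 F [ 2.7 -7.1 -1.2] q [ 0.21  0.22  1.93 -0.01  0.98 -1.09]
 turn(tool) [ 0.0047 -0.0081  0.0067]  shift after turn cm [-0.112  0.079 -0.347]
```

carry_out([
  [[0,0,0,0.75,0,0.2,0],[0,0,0,0.63,0,0.31,0],[0,0,0,0.68,0,0.17,0],[0,0,0,0.71,0,0.02,0],[0,0,0,0.69,0,-0.12,0],[0,0,0,0.65,0,-0.26,0],[0,0,0,0.57,0,-0.4,0],[0,0,0,0.47,0,-0.52,0],[0,0,0,0.36,0,-0.6,0]],
])

```text
time_s: 6.93
ee_pos: [0.4998, 0.191, 0.2407]
tcp_rot: [-0.701, 0.701, -0.093, 0.091]
contact_force: [-4.9, 0.3, 4.3]
finger_gap: 0.0172
```

```bash
python3 - <<'E'
from fit import *
circ(12,12,r=.0335)
go([.4436,.2116,.24],75.5)
E
```

```text
theta 12.8 r 0.0362 p [0.4998 0.191  0.2407] F [-4.9  0.3  4.3] M [0.13 0.81 0.03] gap 0.0172 t 6.93
jaw 75.09
[[0.02, 0.02, -0.77], [0.12, 0.0, -0.69], [-0.03, 0.0, -0.7], [-0.17, 0.0, -0.68], [-0.31, 0.0, -0.63], [-0.43, 0.0, -0.55], [-0.54, 0.0, -0.45], [-0.62, 0.0, -0.33], [-0.67, 0.0, -0.19], [-0.7, 0.0, -0.05], [-0.69, 0.0, 0.1], [-0.66, 0.0, 0.24]]
pos [0.4998 0.191  0.2407] jaw 75.09 gap 0.0172 t 6.93 F [-4.9  0.3  4.3] q [ 0.14  0.3   1.82 -0.    1.02 -1.17]
 turn(tool) [ 0.0014 -0.0072 -0.0031]  shift after turn cm [-5.953  0.066  0.587]
```

carry_out([
  [[0,0,0,0.02,0,-0.77,0],[0,0,0,0.12,0,-0.69,0],[0,0,0,-0.03,0,-0.7,0],[0,0,0,-0.17,0,-0.68,0],[0,0,0,-0.31,0,-0.63,0],[0,0,0,-0.43,0,-0.55,0],[0,0,0,-0.54,0,-0.45,0],[0,0,0,-0.62,0,-0.33,0],[0,0,0,-0.67,0,-0.19,0]],
])

```text
time_s: 7.68
ee_pos: [0.4583, 0.1481, 0.2407]
tcp_rot: [0.707, -0.694, 0.096, -0.093]
contact_force: [5.0, 11.4, -6.5]
finger_gap: 0.0173
```

```bash
python3 - <<'E'
from fit import *
circ(12,8,r=.0335)
go([.4436,.2116,.24],75.5)
im,_=snap('top','t3'); im2,_=snap('side','s3')
a=cv2.resize(im2[130:220,260:350],None,fx=6,fy=6,interpolation=cv2.INTER_CUBIC)
cv2.imwrite('pics/s3z.png',a)
E
```

```text
theta -100.1 r 0.0355 p [0.4583 0.1481 0.2407] F [ 5.  11.4 -6.5] M [ 1.74 -0.7   0.  ] gap 0.0173 t 7.68
jaw 74.58
[[-0.49, 0.03, 0.19], [-0.46, 0.0, 0.05], [-0.45, 0.01, 0.12], [-0.43, 0.01, 0.18], [-0.4, 0.01, 0.24], [-0.36, 0.01, 0.29], [-0.32, 0.01, 0.34], [-0.27, 0.01, 0.38], [-0.21, 0.01, 0.42], [-0.15, 0.01, 0.44], [-0.09, 0.01, 0.46], [-0.03, 0.01, 0.47]]
pos [0.4583 0.1481 0.2407] jaw 74.58 gap 0.0173 t 7.68 F [ 5.  11.4 -6.5] q [ 0.06  0.2   1.96  0.02  0.98 -1.25]
 turn(tool) [-0.0176 -0.016  -0.0064]  shift after turn cm [-3.013  0.074  5.783]
```

View pics/s3z.png

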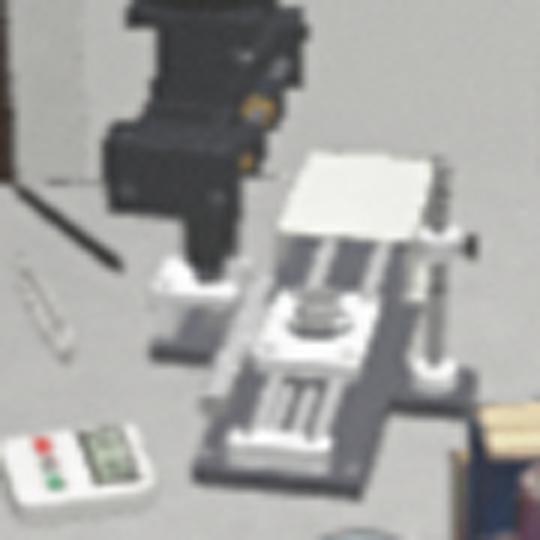

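```bash
python3 - <<'E'
from fit import *
for y in(-.042,-.03,-.02,-.01): print(y,(np.array(proj('side',S(0,y,.048)))-[260,130]+.5)*6)
E
```

```text
-0.042 [313.4905995  311.35053695]
-0.03 [317.21920256 300.88861137]
-0.02 [320.28558908 292.28477046]
-0.01 [323.31560404 283.78298294]
```

carry_out([
  [[-0.015,0,-0.006,-0.49,0,0.19,0],[0,0,0,-0.46,0,0.05,0],[0,0,0,-0.45,0,0.12,0]],
])

```text
time_s: 8.03
ee_pos: [0.4454, 0.1554, 0.2408]
tcp_rot: [0.703, -0.698, 0.094, -0.097]
contact_force: [3.0, 2.4, -4.3]
finger_gap: 0.0171
```

```bash
python3 - <<'E'
from fit import *
circ(6,6,r=.0335)
E
```

```text
theta -124.7 r 0.0335 p [0.4454 0.1554 0.2408] F [ 3.   2.4 -4.3] M [ 0.3  -0.51  0.03] gap 0.0171 t 8.03
jaw 74.49
[[-0.32, 0.02, 0.13], [-0.31, -0.0, 0.17], [-0.29, 0.0, 0.2], [-0.27, 0.0, 0.23], [-0.24, 0.0, 0.25], [-0.21, 0.0, 0.28]]
```

carry_out([
  [[0,0,0,-0.32,0,0.13,0],[0,0,0,-0.31,0,0.17,0]],
])

```text
time_s: 8.2
ee_pos: [0.4399, 0.1596, 0.2408]
tcp_rot: [0.703, -0.698, 0.093, -0.099]
contact_force: [4.6, 1.0, -5.5]
finger_gap: 0.0175
```

```bash
python3 - <<'E'
from fit import *
circ(6,6,r=.0335)
E
```

```text
theta -136.5 r 0.0339 p [0.4399 0.1596 0.2408] F [ 4.6  1.  -5.5] M [ 0.16 -0.59 -0.01] gap 0.0175 t 8.2
jaw 74.44
[[-0.27, 0.03, 0.23], [-0.27, 0.0, 0.23], [-0.24, 0.0, 0.25], [-0.22, 0.0, 0.28], [-0.19, 0.0, 0.3], [-0.15, 0.0, 0.31]]
```

carry_out([
  [[0,0,0,-0.27,0,0.23,0],[0,0,0,-0.27,0,0.23,0],[0,0,0,-0.24,0,0.25,0]],
])

```text
time_s: 8.45
ee_pos: [0.4338, 0.1682, 0.2407]
tcp_rot: [0.703, -0.698, 0.093, -0.099]
contact_force: [3.1, 0.3, -5.0]
finger_gap: 0.0178
```

```bash
python3 - <<'E'
from fit import *
circ(6,6,r=.0335)
E
```

```text
theta -154.3 r 0.0341 p [0.4338 0.1682 0.2407] F [ 3.1  0.3 -5. ] M [-0.06 -0.49 -0.02] gap 0.0178 t 8.45
jaw 74.41
[[-0.18, 0.02, 0.31], [-0.19, 0.0, 0.3], [-0.16, 0.0, 0.31], [-0.12, 0.0, 0.33], [-0.09, 0.0, 0.34], [-0.05, 0.0, 0.35]]
```

carry_out([
  [[0,0,0,-0.18,0,0.31,0],[0,0,0,-0.19,0,0.3,0],[0,0,0,-0.16,0,0.31,0]],
])

```text
time_s: 8.7
ee_pos: [0.4306, 0.179, 0.2408]
tcp_rot: [0.702, -0.699, 0.093, -0.099]
contact_force: [2.7, -1.4, -3.6]
finger_gap: 0.0175
```

```bash
python3 - <<'E'
from fit import *
circ(6,6,r=.0335)
im2,_=snap('side','s4'); im,_=snap('top','t4')
a=cv2.resize(im2[150:218,280:345],None,fx=8.5,fy=8.5,interpolation=cv2.INTER_CUBIC)
cv2.imwrite('pics/s4z.png',a)
a=cv2.resize(im[166:230,208:312],None,fx=7.5,fy=7.5,interpolation=cv2.INTER_CUBIC)
cv2.imwrite('pics/t4z.png',a)
E
```

```text
theta -173.2 r 0.0341 p [0.4306 0.179  0.2408] F [ 2.7 -1.4 -3.6] M [-0.22 -0.51  0.02] gap 0.0175 t 8.7
jaw 74.42
[[-0.06, 0.03, 0.35], [-0.08, 0.0, 0.34], [-0.04, 0.0, 0.35], [-0.01, 0.0, 0.35], [0.03, 0.0, 0.35], [0.06, 0.0, 0.34]]
```

View pics/s4z.png

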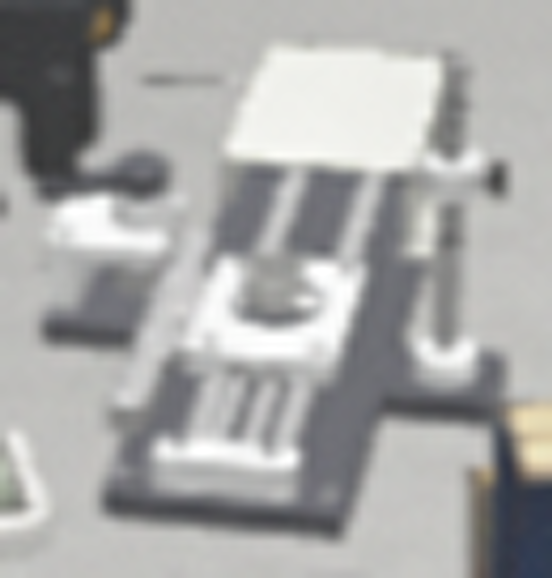

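View pics/t4z.png

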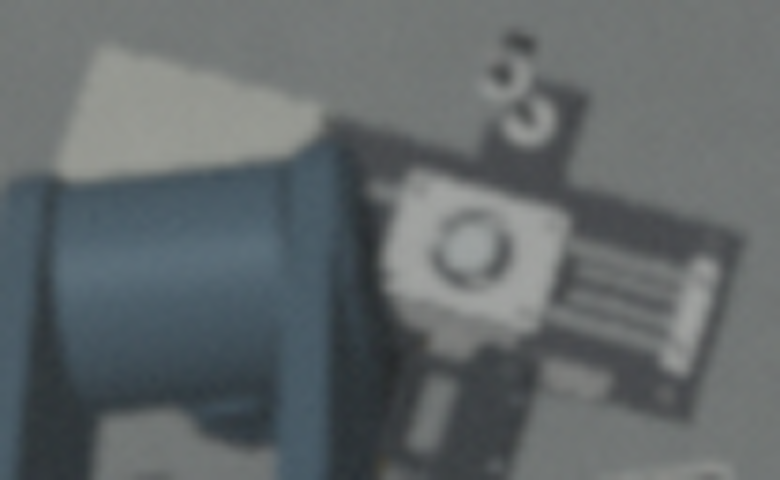

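carry_out([
  [[0,0,0,-0.06,0,0.35,0],[0,0,0,-0.08,0,0.34,0]],
])

```text
time_s: 8.97
ee_pos: [0.4307, 0.1865, 0.2407]
tcp_rot: [0.702, -0.699, 0.094, -0.098]
contact_force: [0.9, -2.3, -2.1]
finger_gap: 0.0174
```

```bash
python3 - <<'E'
from fit import *
circ(6,6,r=.0335)
for y in(-.05,-.042,-.03,-.02,-.01): print(y,(np.array(proj('top',S(0,y,.048)))-[208,166]+.5)*7.5,(np.array(proj('side',S(0,y,.048)))-[280,150]+.5)*8.5)
E
```

```text
theta 174.1 r 0.034 p [0.4307 0.1865 0.2407] F [ 0.9 -2.3 -2.1] M [-0.34 -0.2   0.01] gap 0.0174 t 8.97
jaw 74.45
[[0.01, 0.02, 0.36], [-0.0, 0.0, 0.35], [0.03, 0.0, 0.35], [0.07, 0.0, 0.34], [0.1, 0.0, 0.33], [0.14, 0.0, 0.32]]
-0.05 [495.95981191 247.83146559] [270.54743988 281.08068146]
-0.042 [478.81798126 243.09753535] [274.11168263 271.07992735]
-0.03 [453.1309348  236.00373724] [279.3938703  256.25886611]
-0.02 [431.74858533 230.09873487] [283.73791786 244.07009149]
-0.01 [410.38758587 224.19962857] [288.03043905 232.0258925 ]
```

carry_out([
  [[0,0,0,0,0,0.36,0],[0,0,0,0,0,0.35,0]],
])

```text
time_s: 9.13
ee_pos: [0.4322, 0.1937, 0.2407]
tcp_rot: [0.701, -0.7, 0.094, -0.097]
contact_force: [-3.5, -17.4, 2.1]
finger_gap: 0.0174
```

```bash
python3 - <<'E'
from fit import *
circ(6,6,r=.0335)
E
```

```text
theta 161.7 r 0.034 p [0.4322 0.1937 0.2407] F [ -3.5 -17.4   2.1] M [-2.76  0.49  0.08] gap 0.0174 t 9.13
jaw 74.46
[[0.09, 0.02, 0.35], [0.07, 0.0, 0.34], [0.11, 0.0, 0.33], [0.14, 0.0, 0.32], [0.17, 0.0, 0.3], [0.21, 0.0, 0.28]]
```

carry_out([
  [[0,0,0,0,0,0,0],[0,0,0,0,0,0,0.6],[0,0,0,0,0,0,0.6],[0,0,0,0,0,0,0.6],[0,0,0,0,0,0,0.6],[0,0,0,0,-2,0,0.6],[0,0,0,0,-3,0,0.6],[0,0,0,0,-3,0,0.6],[0,0,0,0,-3,0,0.6],[0,0,0,0,0,0,0.6]],
])

```text
time_s: 9.97
ee_pos: [0.4312, 0.1951, 0.353]
tcp_rot: [0.701, -0.7, 0.097, -0.094]
contact_force: [1.5, -0.9, -0.1]
finger_gap: 0.0531
```

```bash
python3 - <<'E'
from fit import *
go([.420,-.124,.33],100.5)
im2,_=snap('side','s5'); im,_=snap('top','t5')
a=cv2.resize(im2[150:218,280:345],None,fx=8.5,fy=8.5,interpolation=cv2.INTER_CUBIC)
cv2.imwrite('pics/s5z.png',a)
a=cv2.resize(im[166:230,208:312],None,fx=7.5,fy=7.5,interpolation=cv2.INTER_CUBIC)
cv2.imwrite('pics/t5z.png',a)
E
```

```text
pos [0.4312 0.1951 0.353 ] jaw 74.51 gap 0.0531 t 9.97 F [ 1.5 -0.9 -0.1] q [ 0.17  0.01  1.91  0.    1.23 -1.13]
 turn(tool) [-0.0015 -0.4536 -0.0036]  shift after turn cm [ -6.913   2.304 -31.177]
```

View pics/s5z.png

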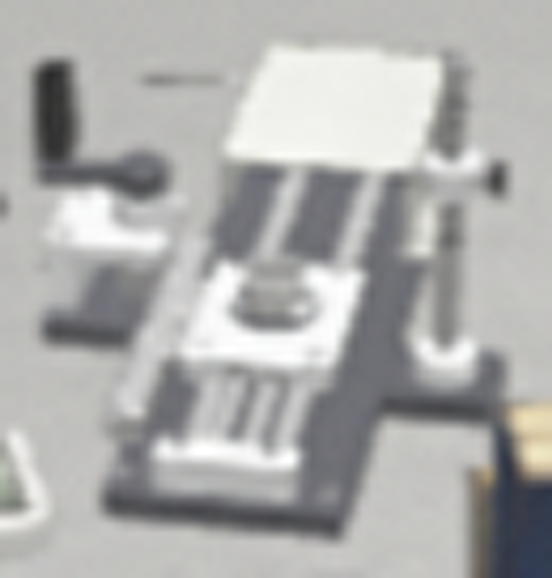

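```bash
python3 - <<'E'
from fit import *
d=np.load('pics/top0.npz')['d']
P=[]
for v in range(140,205,2):
    for u in range(370,400,3):
        p=dep('top',u,v,d)
        if p[2]>.03: P.append(p)
P=np.array(P); print(P.min(0),P.max(0)); print(P[np.argsort(P[:,0])[:8]].round(3))
f=lambda p:p
E
```

```text
[ 0.53144589 -0.28729565  0.0435104 ] [ 0.70870971 -0.19615214  0.21230857]
[[ 0.531 -0.225  0.104]
 [ 0.532 -0.224  0.131]
 [ 0.532 -0.228  0.068]
 [ 0.534 -0.236  0.093]
 [ 0.534 -0.232  0.152]
 [ 0.535 -0.234  0.117]
 [ 0.536 -0.241  0.147]
 [ 0.536 -0.23   0.175]]
```

carry_out([
  [[0,-0.113,0,0,0,0,0.6],[0,-0.113,0,0,0,0,0.6],[0,-0.113,0,0,0,0,0.6],[0,-0.113,0,0,0,0,0.6],[0,0,0,-0.9,0,-4,0.6],[0,0,0,-0.9,0,-4,0.6],[0,0,0,-0.9,0,-4,0.6],[0,0,0,-0.9,0,-4,0.6],[0,0,0,-0.9,0,-4,0.6],[0,0,0,-0.9,0,-4,0.6],[0,0,0,-0.9,0,-4,0.6],[0,0,0,0,0,0,0.6]],
])

```text
time_s: 11.07
ee_pos: [0.4179, -0.0977, 0.3289]
tcp_rot: [0.706, -0.7, -0.064, 0.089]
contact_force: [0.7, -0.1, 1.2]
finger_gap: 0.053
```

```bash
python3 - <<'E'
from fit import *
go([.420,-.124,.25],100.5)
E
```

```text
pos [ 0.4179 -0.0977  0.3289] jaw 102.39 gap 0.053 t 11.07 F [ 0.7 -0.1  1.2] q [-0.5  -0.05  2.02 -0.01  1.21 -2.29]
 turn(tool) [-0.0126  0.0332 -0.0343]  shift after turn cm [-0.276  7.89  -2.624]
```

carry_out([
  [[-0.0126,0.033,-0.034,-0.28,2,-2.6,0.6],[0,0,0,0,2,0,0.6],[0,0,0,0,2,0,0.6],[0,0,0,0,1.5,0,0.6],[0,0,0,0,0,0,0.6],[0,0,0,0,0,0,0.6]],
])

```text
time_s: 11.57
ee_pos: [0.4163, -0.1258, 0.2433]
tcp_rot: [0.707, -0.702, -0.058, 0.063]
contact_force: [-0.7, -1.0, 0.9]
finger_gap: 0.053
```

```bash
python3 - <<'E'
from fit import *
go([.420,-.124,.25],100.5)
im2,_=snap('side','s6'); im,_=snap('top','t6')
a=cv2.resize(im2[180:260,250:340],None,fx=7,fy=7,interpolation=cv2.INTER_CUBIC)
cv2.imwrite('pics/s6z.png',a)
cv2.imwrite('pics/t6z.png',cv2.resize(im[160:260,185:365],None,fx=4.4,fy=4.4,interpolation=cv2.INTER_CUBIC))
E
```

```text
pos [ 0.4163 -0.1258  0.2433] jaw 99.78 gap 0.053 t 11.57 F [-0.7 -1.   0.9] q [-0.57  0.1   2.07  0.    0.98 -2.31]
 turn(tool) [-0.0088 -0.0126 -0.0069]  shift after turn cm [ 0.397 -0.668  0.114]
```

View pics/s6z.png

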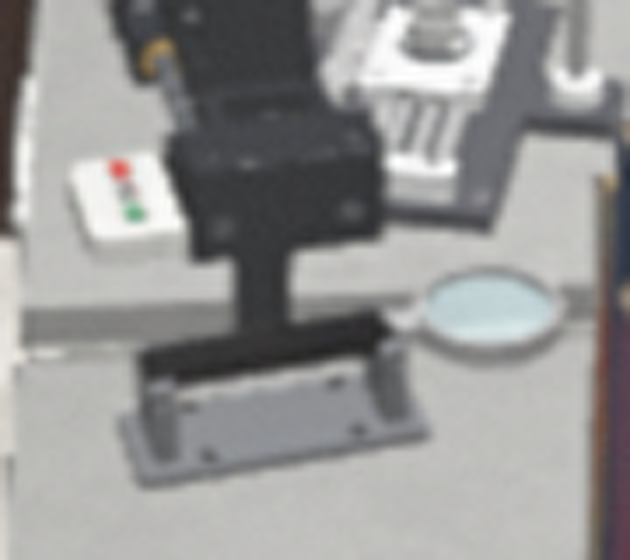

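View pics/t6z.png

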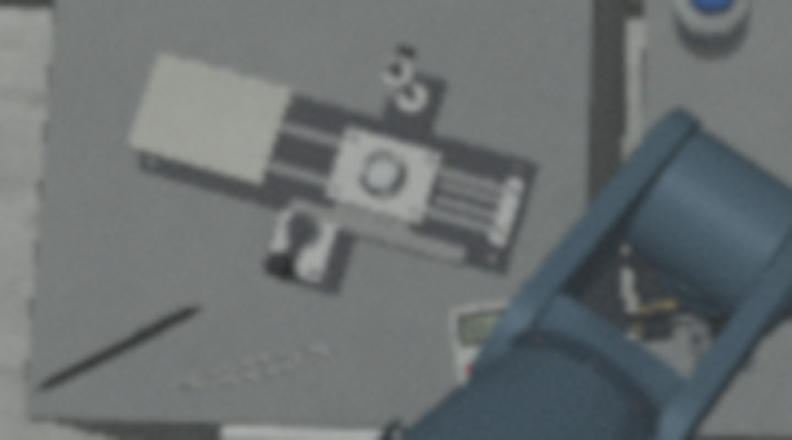

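carry_out([
  [[-0.009,-0.012,-0.007,0.4,1.5,0.1,0.6],[0,0,0,0,1.5,0,0.6],[0,0,0,0,1.5,0,0.6],[0,0,0,0,0.5,0,0.6],[0,0,0,0,0,0,0.6],[0,0,0,0,0,0,0.6]],
])

```text
time_s: 12.17
ee_pos: [0.4242, -0.1239, 0.1986]
tcp_rot: [-0.701, 0.707, 0.07, -0.062]
contact_force: [0.5, 0.2, -0.7]
finger_gap: 0.0527
```

```bash
python3 - <<'E'
from fit import *
go([.420,-.124,.188],100.5)
E
```

```text
pos [ 0.4242 -0.1239  0.1986] jaw 100.74 gap 0.0527 t 12.17 F [ 0.5  0.2 -0.7] q [-0.55  0.2   2.08  0.    0.85 -2.31]
 turn(tool) [0.0095 0.0042 0.0105]  shift after turn cm [-0.413  1.062  0.065]
```

carry_out([
  [[0.009,0.004,0.01,-0.4,0.7,0,0.6],[0,0,0,0,0.35,0,0.6],[0,0,0,0,0,0,0.6],[0,0,0,0,0,0,0.6]],
])

```text
time_s: 12.5
ee_pos: [0.4212, -0.1253, 0.19]
tcp_rot: [-0.703, 0.705, 0.066, -0.064]
contact_force: [0.2, -0.4, 0.1]
finger_gap: 0.0527
```

```bash
python3 - <<'E'
from fit import *
go([.420,-.124,.188],100.5)
E
```

```text
pos [ 0.4212 -0.1253  0.19  ] jaw 100.52 gap 0.0527 t 12.5 F [ 0.2 -0.4  0.1] q [-0.56  0.22  2.08 -0.    0.84 -2.31]
 turn(tool) [0.0029 0.0004 0.0031]  shift after turn cm [-0.098  0.2    0.15 ]
```

Close on the handle (firm grip, as the lens side is heavier).

carry_out([
  [[0.003,0,0.003,-0.1,0.2,0.1,0],[0,0,0,0,0,0,0],[0,0,0,0,0,0,0],[0,0,0,0,0,0,0],[0,0,0,0,0,0,0],[0,0,0,0,0,0,0],[0,0,0,0,0,0,0],[0,0,0,0,0,0,0]],
], force=40)

```text
time_s: 13.17
ee_pos: [0.4202, -0.1247, 0.1885]
tcp_rot: [-0.704, 0.704, 0.065, -0.064]
contact_force: [0.1, -0.5, -0.5]
finger_gap: 0.0153
```

```bash
python3 - <<'E'
from fit import *
go([.420,-.124,.26],100.5)
E
```

```text
pos [ 0.4202 -0.1247  0.1885] jaw 100.5 gap 0.0153 t 13.17 F [ 0.1 -0.5 -0.5] q [-0.56  0.22  2.08  0.    0.84 -2.31]
 turn(tool) [0.0005 0.0001 0.0008]  shift after turn cm [-0.011 -7.149  0.074]
```

carry_out([
  [[0,0,0,0,-0.6,0,0],[0,0,0,0,-1,0,0],[0,0,0,0,-1,0,0],[0,0,0,0,-1.5,0,0],[0,0,0,0,-1.5,0,0],[0,0,0,0,-1.5,0,0],[0,0,0,0,-1,0,0],[0,0,0,0,-0.5,0,0],[0,0,0,0,0,0,0],[0,0,0,0,0,0,0],[0,0,0,0,0,0,0]],
])

```text
time_s: 14.08
ee_pos: [0.4195, -0.1241, 0.2837]
tcp_rot: [-0.704, 0.704, 0.065, -0.064]
contact_force: [0.6, -0.5, -0.9]
finger_gap: 0.0153
```

```bash
python3 - <<'E'
from fit import *
go([.420,-.124,.26],100.5)
im2,_=snap('side','s7'); im,_=snap('top','t7')
a=cv2.resize(im2[180:260,250:340],None,fx=7,fy=7,interpolation=cv2.INTER_CUBIC)
cv2.imwrite('pics/s7z.png',a)
cv2.imwrite('pics/t7z.png',cv2.resize(im[160:260,185:365],None,fx=4.4,fy=4.4,interpolation=cv2.INTER_CUBIC))
E
```

```text
pos [ 0.4195 -0.1241  0.2837] jaw 100.53 gap 0.0153 t 14.08 F [ 0.6 -0.5 -0.9] q [-0.56  0.02  2.05  0.    1.07 -2.31]
 turn(tool) [0.0011 0.0005 0.0014]  shift after turn cm [ 5.200e-02  2.375e+00 -2.000e-03]
```

View pics/s7z.png

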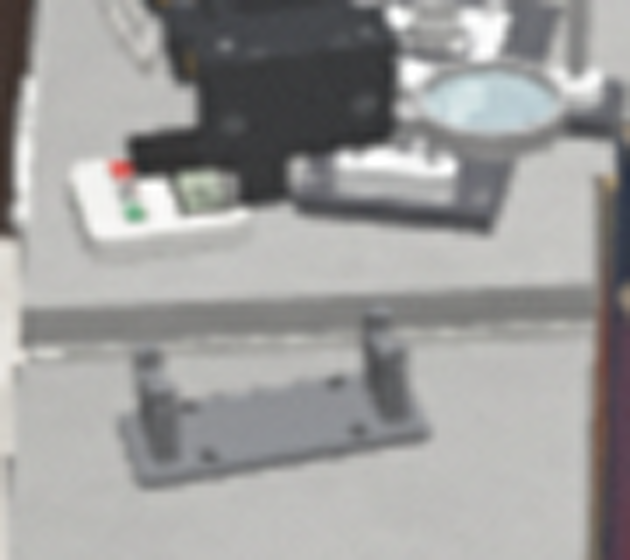

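View pics/t7z.png

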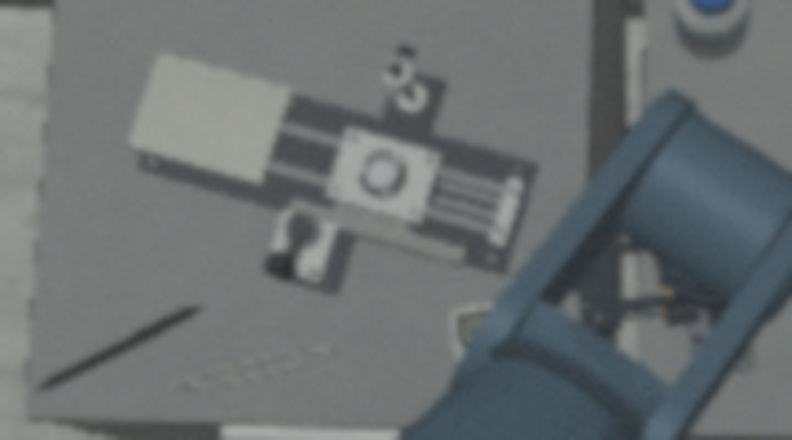

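```bash
python3 - <<'E'
from fit import *
g0=np.array([.4202,-.1247,.0415]); g1=np.array([.4195,-.1241,.1367]); v=.089*np.array([np.cos(np.radians(10.5)),np.sin(np.radians(10.5)),0])
print('before pred',proj('side',g0+v),'obs',(582.5/10-.5+262,122.5/10-.5+212))
im=np.load('pics/s7.npz')['im']; 
print('after pred',proj('side',g1+v))
# glass mask: bluish
def cen(im,box):
    x0,x1,y0,y1=box; s=im[y0:y1,x0:x1].astype(int); m=(s[...,0]-s[...,2]>10)
    m=m.astype(np.uint8); n,l,st,c=cv2.connectedComponentsWithStats(m); k=1+st[1:,4].argmax(); return c[k]+[x0,y0],st[k]
print(cen(np.load('pics/s0.npz' if 0 else 'pics/side0.npz')['im'],(300,340,210,240)))
print(cen(im,(300,340,180,215)))
A=np.mean([np.load('pics/%s.npz'%k)['im'].astype(float) for k in('s4','s5','s6','side0','s2','s3')],0).astype(np.uint8)
cv2.imwrite('pics/post.png',cv2.resize(A[150:200,315:345],None,fx=12,fy=12,interpolation=cv2.INTER_CUBIC))
B=np.mean([np.load('pics/%s.npz'%k)['im'].astype(float) for k in('t7','t6')],0).astype(np.uint8)
cv2.imwrite('pics/postt.png',cv2.resize(B[165:215,250:300],None,fx=12,fy=12,interpolation=cv2.INTER_CUBIC))
E
```

```text
before pred (np.float64(318.17635279285895), np.float64(224.38706965066245)) obs (319.75, 223.75)
after pred (np.float64(318.20281212362954), np.float64(194.50831772413878))
(array([319.24193548, 223.37903226]), array([ 11,   9,  18,  10, 124], dtype=int32))
(array([319.53846154, 193.90598291]), array([ 11,  10,  18,   9, 117], dtype=int32))
```

View pics/post.png

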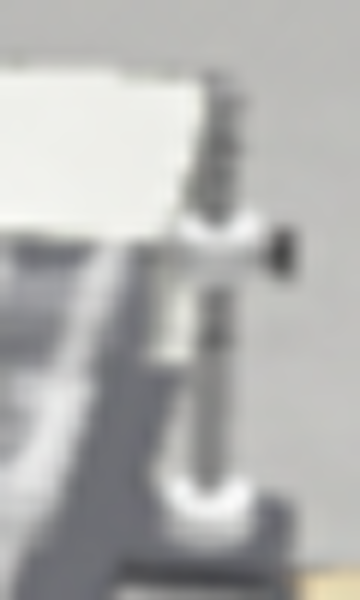

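View pics/postt.png

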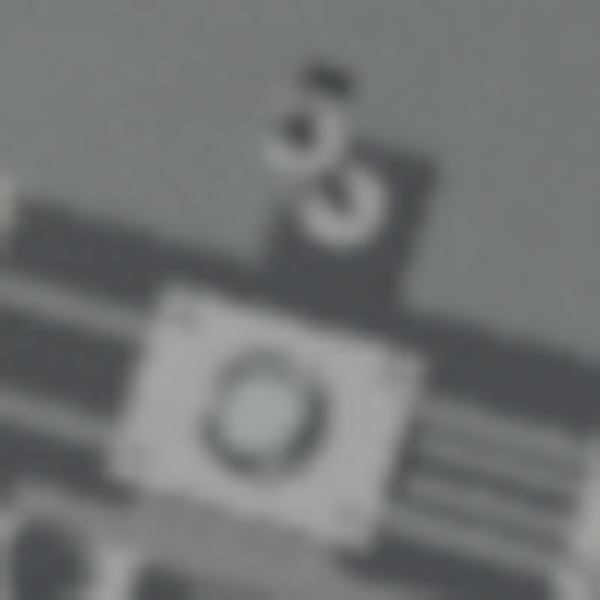

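```bash
python3 - <<'E'
from fit import *
# more frames not needed: static ones
ks=('s1','s2','s3','s4','s5','s6','s7','side0')
A=np.mean([np.load('pics/%s.npz'%k)['im'].astype(float) for k in ks],0)
A4=np.mean([np.load('pics/%s.npz'%k)['im'].astype(float) for k in ('s4','s5','s6','s7')],0)
np.save('pics/A4.npy',A4)
print(A4[160:180,322:345].mean(2).round().astype(int))
for z in(.085,.09,.095,.10,.105,.11):print(z,'tip',np.round(proj('side',S(.042,-.042,z)),2),'post',np.round(proj('side',S(.066,-.042,z)),2))
c=np.clip((A4[155:195,315:345]-60)*1.3,0,255).astype(np.uint8)
cv2.imwrite('pics/post2.png',cv2.resize(c,None,fx=14,fy=14,interpolation=cv2.INTER_NEAREST))
E
```

```text
[[238 237 236 236 236 236 236 237 235 204 142 127 150 179 189 190 189 188
  190 189 190 191 190]
 [237 237 237 236 236 235 236 236 229 183 129 115 139 177 189 188 188 188
  188 188 189 190 190]
 [237 237 237 237 236 235 236 238 229 166 122 112 130 169 186 188 187 187
  188 188 188 189 188]
 [237 237 237 237 236 236 237 240 227 155 123 125 147 182 190 190 189 189
  188 188 188 188 188]
 [238 237 237 237 237 236 236 231 196 140 118 117 146 184 191 190 190 191
  190 190 189 188 189]
 [238 238 238 237 237 237 238 228 172 130 121 123 153 185 191 190 190 191
  191 191 191 190 190]
 [238 238 238 238 237 238 239 228 166 130 123 130 157 189 191 190 190 191
  190 192 192 191 190]
 [239 238 238 238 238 238 233 212 179 151 120 125 168 209 203 192 192 191
  191 191 192 191 189]
 [238 238 240 240 240 238 227 210 221 204 155 154 206 237 222 190 176 181
  189 191 191 190 190]
 [219 230 236 235 228 222 204 194 222 234 215 210 231 236 209 162 118 144
  186 193 191 192 191]
 [156 190 196 171 148 152 157 160 175 195 204 204 203 195 175 129  82 129
  185 194 192 192 192]
 [153 189 179 135 110 118 138 148
[... 418 characters left out ...]
93 193 194
  194 192 191 191 192]
 [201 171 126 112 118 136 169 205 220 174 130 128 158 190 194 191 191 191
  192 192 192 190 192]
 [186 144 117 113 117 137 170 202 211 164 116 119 156 188 192 189 188 190
  190 192 191 192 193]
 [176 127 110 114 120 145 181 209 204 149 108 116 151 186 190 188 188 190
  191 192 192 193 193]
 [167 122 111 115 129 158 191 216 205 153 127 137 166 189 192 191 191 191
  193 192 192 193 192]]
0.085 tip [324.85 172.18] post [332.39 172.77]
0.09 tip [324.88 170.76] post [332.43 171.36]
0.095 tip [324.91 169.35] post [332.47 169.94]
0.1 tip [324.93 167.93] post [332.51 168.51]
0.105 tip [324.96 166.5 ] post [332.55 167.08]
0.11 tip [324.99 165.06] post [332.59 165.65]
```

View pics/post2.png

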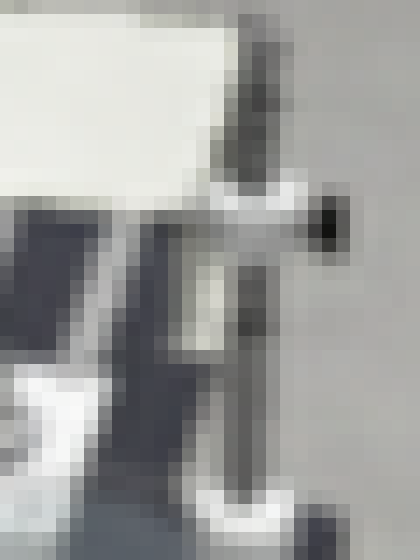

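```bash
python3 - <<'E'
from fit import *
u,v=(265.5)/12-.5+250,(413.5)/12-.5+165
ct=onz('top',u,v,.048); print('cap top',ct)
s5=np.load('pics/s5.npz')['im'][150:218,280:345]
cv2.imwrite('pics/cap.png',cv2.resize(s5[25:48,15:50],None,fx=20,fy=20,interpolation=cv2.INTER_CUBIC))
for z in(.088,.092,.096,.1): print(z,proj('side',S(.084,-.042,z)))
# kinematic-vs-image bias for top: knob location at grasp
E
```

```text
cap top [0.50619038 0.12737175 0.048     ]
0.088 (np.float64(338.09353091979057), np.float64(172.37233298699644))
0.092 (np.float64(338.13518063229566), np.float64(171.23770787346712))
0.096 (np.float64(338.17695858931665), np.float64(170.09958911161095))
0.1 (np.float64(338.21886538408745), np.float64(168.9579605404969))
```

View pics/cap.png

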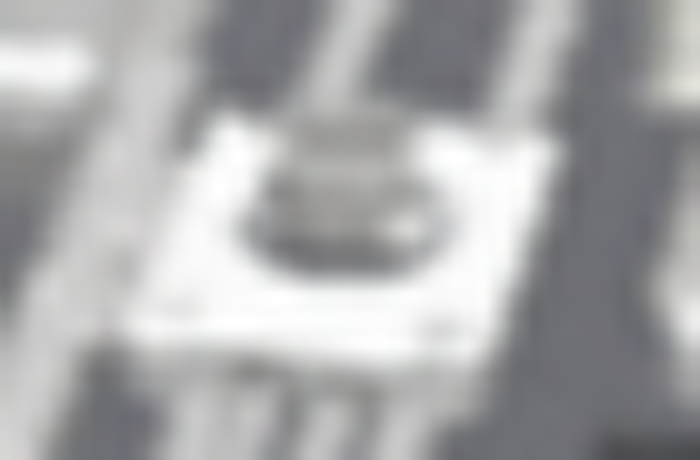

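carry_out([
  [[0,0,0,0,-2,0,0],[0,0,0,0,-2.5,0,0],[0,-0.08,0,0,0,0,0],[0,-0.1,0,0,0,0,0],[0,-0.1,0,0,0,0,0],[0,-0.1,0,0,0,0,0],[0,-0.1,0,0,0,0,0],[0,-0.1,0,0,0,0,0],[0,-0.1,0,0,0,0,0],[0,-0.08,0,0,0,0,0],[0,-0.04,0,0,0,0,0],[0,0,0,0,0,0,0]],
])

```text
time_s: 15.18
ee_pos: [0.4209, -0.1158, 0.3209]
tcp_rot: [0.623, -0.614, -0.336, 0.348]
contact_force: [-0.0, -0.0, -0.7]
finger_gap: 0.0156
```

```bash
python3 - <<'E'
from fit import *
go([.4643,.0483,.335],150)
E
```

```text
pos [ 0.4209 -0.1158  0.3209] jaw 147.87 gap 0.0156 t 15.18 F [-0.  -0.  -0.7] q [-0.54 -0.03  2.01 -0.01  1.18 -3.12]
 turn(tool) [-0.0197 -0.0371 -0.0088]  shift after turn cm [16.385 -1.41   4.444]
```

carry_out([
  [[0,0,0,1,-0.8,0.3,0],[0,0,0,2,-0.6,0.5,0],[0,0,0,2.5,0,0.7,0],[0,0,0,2.5,0,0.7,0],[0,0,0,2.5,0,0.7,0],[0,0,0,2.5,0,0.7,0],[0,0,0,1.5,0,0.4,0],[0,0,0,0.7,0,0.2,0],[0,0,0,0,0,0,0],[0,0,0,0,0,0,0]],
])

```text
time_s: 16.02
ee_pos: [0.4688, 0.0437, 0.3311]
tcp_rot: [0.627, -0.615, -0.33, 0.347]
contact_force: [-0.4, 0.1, -0.6]
finger_gap: 0.015
```

```bash
python3 - <<'E'
from fit import *
go([.4643,.0483,.335],150)
E
```

```text
pos [0.4688 0.0437 0.3311] jaw 147.18 gap 0.015 t 16.02 F [-0.4  0.1 -0.6] q [-0.16  0.04  1.92 -0.    1.21 -2.73]
 turn(tool) [-0.0259 -0.0491 -0.0123]  shift after turn cm [ 0.173 -0.391  0.618]
```

carry_out([
  [[-0.026,-0.049,-0.012,0.17,-0.3,0.6,0],[0,0,0,0,0,0,0],[0,0,0,0,0,0,0],[0,0,0,0,0,0,0]],
])

```text
time_s: 16.35
ee_pos: [0.4642, 0.0457, 0.3335]
tcp_rot: [-0.613, 0.613, 0.351, -0.353]
contact_force: [0.5, 0.2, -0.8]
finger_gap: 0.0153
```

```bash
python3 - <<'E'
from fit import *
go([.4643,.0483,.335],150)
im2,_=snap('side','s8'); im,_=snap('top','t8')
a=cv2.resize(im2[110:220,270:360],None,fx=5.4,fy=5.4,interpolation=cv2.INTER_CUBIC)
cv2.imwrite('pics/s8z.png',a)
cv2.imwrite('pics/t8z.png',cv2.resize(im[160:240,220:320],None,fx=7,fy=7,interpolation=cv2.INTER_CUBIC))
E
```

```text
pos [0.4642 0.0457 0.3335] jaw 149.73 gap 0.0153 t 16.35 F [ 0.5  0.2 -0.8] q [-0.16  0.02  1.94 -0.    1.19 -2.77]
 turn(tool) [-0.0012 -0.0046 -0.0023]  shift after turn cm [ 0.234 -0.154  0.121]
```

View pics/s8z.png

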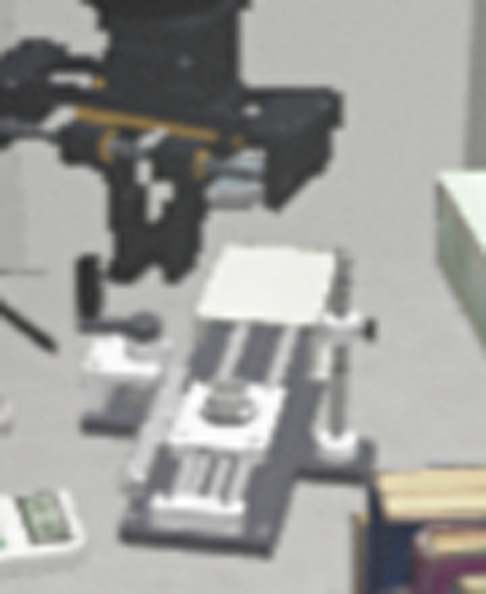

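View pics/t8z.png

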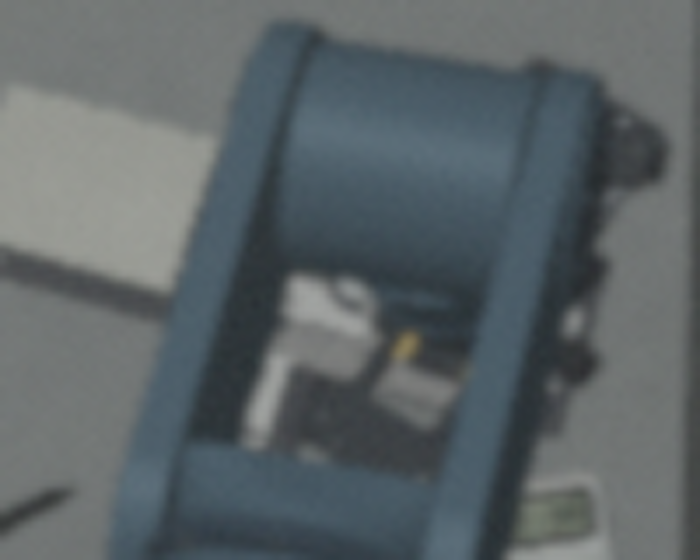

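carry_out([
  [[0,0.08,0,0,-0.3,0,0],[0,0.1,0,0,0,0,0],[0,0.1,0,0,0,0,0],[0,0.1,0,0,0,0,0],[0,0.1,0,0,0,0,0],[0,0.1,0,0,0,0,0],[0,0.1,0,0,0,0,0],[0,0.08,0,0,0,0,0],[0,0.04,0,0,0,0,0],[0,0,0,0,0,0,0],[0,0,0,0,0,0,0]],
])

```text
time_s: 17.37
ee_pos: [0.4653, 0.041, 0.3359]
tcp_rot: [-0.704, 0.704, 0.065, -0.069]
contact_force: [0.7, -0.5, -1.4]
finger_gap: 0.0151
```

```bash
python3 - <<'E'
from fit import *
go([.4205,.1085,.335],102)
E
```

```text
pos [0.4653 0.041  0.3359] jaw 100.89 gap 0.0151 t 17.37 F [ 0.7 -0.5 -1.4] q [-0.17  0.02  1.93 -0.    1.2  -1.93]
 turn(tool) [ 0.0003 -0.0193 -0.0066]  shift after turn cm [-2.98   0.089  7.531]
```

carry_out([
  [[0,-0.019,-0.006,-0.6,0,1.3,0],[0,0,0,-0.8,0,2,0],[0,0,0,-0.8,0,2,0],[0,0,0,-0.5,0,1.3,0],[0,0,0,-0.2,0,0.7,0],[0,0,0,0,0,0,0],[0,0,0,0,0,0,0]],
])

```text
time_s: 17.95
ee_pos: [0.418, 0.1102, 0.3354]
tcp_rot: [0.703, -0.703, -0.077, 0.077]
contact_force: [-0.1, -0.4, -1.4]
finger_gap: 0.0155
```

```bash
python3 - <<'E'
from fit import *
go([.4205,.1085,.30],102)
im2,_=snap('side','s9'); im,_=snap('top','t9')
a=cv2.resize(im2[110:220,270:360],None,fx=5.4,fy=5.4,interpolation=cv2.INTER_CUBIC)
cv2.imwrite('pics/s9z.png',a)
cv2.imwrite('pics/t9z.png',cv2.resize(im[160:240,220:320],None,fx=7,fy=7,interpolation=cv2.INTER_CUBIC))
E
```

```text
pos [0.418  0.1102 0.3354] jaw 102.54 gap 0.0155 t 17.95 F [-0.1 -0.4 -1.4] q [-0.02 -0.07  2.02  0.    1.19 -1.81]
 turn(tool) [-0.0008  0.0094 -0.0004]  shift after turn cm [ 0.212  3.541 -0.221]
```

View pics/s9z.png

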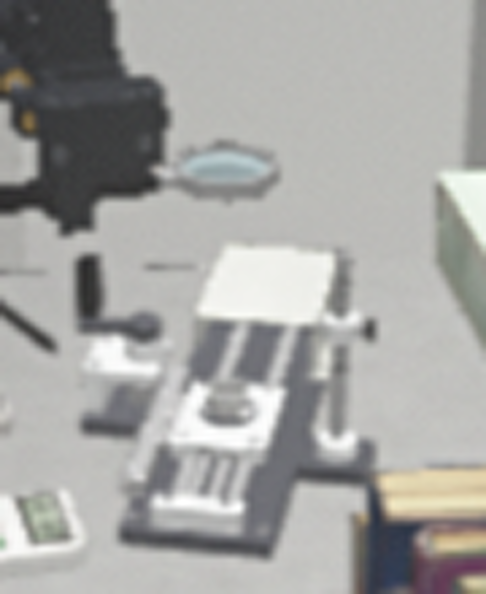

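View pics/t9z.png

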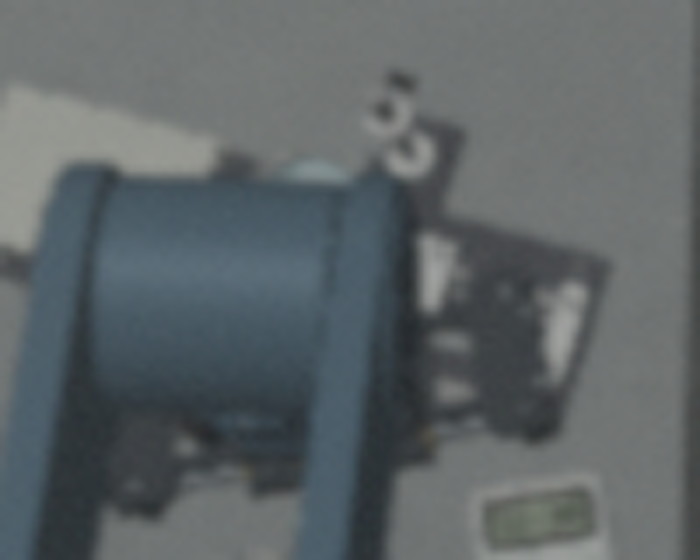

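```bash
cat >> fit.py <<'E'
def glass(im,box):
    x0,x1,y0,y1=box; s=im[y0:y1,x0:x1].astype(int); m=((s[...,0]-s[...,2]>8)&(s.sum(2)>360)).astype(np.uint8)
    n,l,st,c=cv2.connectedComponentsWithStats(m); k=1+st[1:,4].argmax(); return c[k]+[x0,y0],st[k]
def side_at_z(u,v,z): return onz('side',u,v,z)
E
python3 - <<'E'
from fit import *
im=np.load('pics/s9.npz')['im']; c,st=glass(im,(300,330,130,155)); print(c,st)
g=np.array([.418,.1102,.188]); a=np.radians(12.54); L=g+.089*np.array([np.cos(a),np.sin(a),0]); print(L,proj('side',L),'obs->',side_at_z(*c,.188))
for p in ([.5097,.1285],[.510,.1275]): print(proj('side',[*p,.188]),proj('side',[*p,.048]))
E
```

```text
[311.17647059 140.30882353] [ 4  8 15  6 68]
[0.50487688 0.12952378 0.188     ] (np.float64(310.1812740788299), np.float64(140.93887159967235)) obs-> [0.50830293 0.13410622 0.188     ]
(np.float64(311.783965318579), np.float64(141.02169390082835)) (np.float64(311.74277972942554), np.float64(181.38862274428993))
(np.float64(311.90937962115885), np.float64(141.14884835612617)) (np.float64(311.8615862662184), np.float64(181.53310605746))
```

carry_out([
  [[0,0.009,0,0.25,0.5,-0.1,0],[0,0,0,0,1,0,0],[0,0,0,0,1,0,0],[0,0,0,0,0.5,0,0],[0,0,0,0,0,0,0],[0,0,0,0,0,0,0]],
])

```text
time_s: 18.55
ee_pos: [0.4231, 0.1067, 0.3018]
tcp_rot: [0.704, -0.703, -0.072, 0.072]
contact_force: [-0.4, -0.3, 0.2]
finger_gap: 0.0151
```

```bash
python3 - <<'E'
from fit import *
go([.420,.1087,.242],102)
E
```

```text
pos [0.4231 0.1067 0.3018] jaw 101.66 gap 0.0151 t 18.55 F [-0.4 -0.3  0.2] q [-0.03 -0.01  2.04  0.    1.11 -1.8 ]
 turn(tool) [-0.0003 -0.0059 -0.0007]  shift after turn cm [-0.258  5.984  0.256]
```

carry_out([
  [[0,-0.006,0,-0.25,0.3,0.25,0],[0,0,0,0,0,0,0],[0,0,0,0,0.8,0,0],[0,0,0,0,0.8,0,0],[0,0,0,0,0.8,0,0],[0,0,0,0,0.5,0,0],[0,0,0,0,0,0,0],[0,0,0,0,0,0,0]],
])

```text
time_s: 19.22
ee_pos: [0.42, 0.1087, 0.2666]
tcp_rot: [0.703, -0.703, -0.074, 0.074]
contact_force: [-0.1, -0.1, 0.1]
finger_gap: 0.0151
```

```bash
python3 - <<'E'
from fit import *
go([.420,.1087,.242],102)
im2,_=snap('side','s10'); im,_=snap('top','t10')
a=cv2.resize(im2[140:205,285:345],None,fx=9,fy=9,interpolation=cv2.INTER_CUBIC)
cv2.imwrite('pics/s10z.png',a)
E
```

```text
pos [0.42   0.1087 0.2666] jaw 102.03 gap 0.0151 t 19.22 F [-0.1 -0.1  0.1] q [-0.02  0.05  2.07  0.    1.03 -1.8 ]
 turn(tool) [-0.0002  0.0005 -0.0004]  shift after turn cm [4.000e-03 2.456e+00 1.000e-03]
```

View pics/s10z.png

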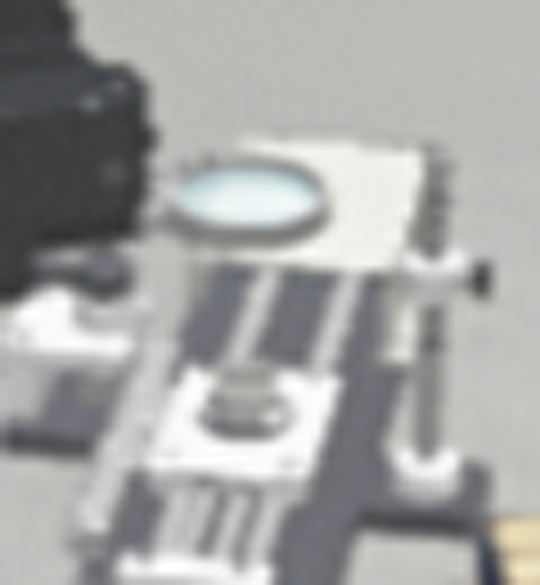

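carry_out([
  [[0,0,0,0,0.6,0,0],[0,0,0,0,0.6,0,0],[0,0,0,0,0.5,0,0],[0,0,0,0,0.3,0,0],[0,0,0,0,0,0,0],[0,0,0,0,0,0,0]],
])

```text
time_s: 19.82
ee_pos: [0.4205, 0.1087, 0.2455]
tcp_rot: [-0.703, 0.703, 0.075, -0.073]
contact_force: [-0.2, 0.3, 0.0]
finger_gap: 0.0156
```

```bash
python3 - <<'E'
from fit import *
go([.420,.1087,.242],102)
im2,_=snap('side','s11'); im,_=snap('top','t11')
a=cv2.resize(im2[140:205,285:345],None,fx=9,fy=9,interpolation=cv2.INTER_CUBIC)
cv2.imwrite('pics/s11z.png',a)
print(glass(im2,(300,330,155,185)), proj('side',[.420+.089*.978,.1087+.089*.208,arm.get_state()['ee_pos'][2]-.1475]))
E
```

```text
pos [0.4205 0.1087 0.2455] jaw 102.03 gap 0.0156 t 19.82 F [-0.2  0.3  0. ] q [-0.02  0.09  2.08  0.    0.97 -1.8 ]
 turn(tool) [0.0003 0.0005 0.0019]  shift after turn cm [-0.053  0.346  0.013]
(array([311.93939394, 167.04545455]), array([ 5,  9, 16,  7, 66], dtype=int32)) (np.float64(310.9519022197434), np.float64(167.62976801709362))
```

View pics/s11z.png

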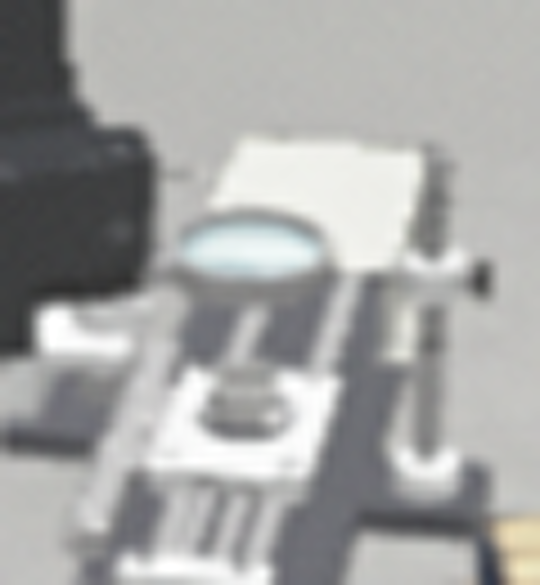

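carry_out([
  [[0,0,0,0,0.3,0,0],[0,0,0,0,0,0,0],[0,0,0,0,0,0,0],[0,0,0,0,0,0,0]],
])

```text
time_s: 20.25
ee_pos: [0.4209, 0.1087, 0.243]
tcp_rot: [-0.703, 0.703, 0.075, -0.073]
contact_force: [-0.4, -0.1, -0.8]
finger_gap: 0.0152
```

```bash
python3 - <<'E'
from fit import *
go([.420,.1087,.242],102)
I=[snap('side','s12%d'%i)[0] for i in range(5)]
im2=np.mean(I,0).astype(np.uint8)
a=cv2.resize(im2[150:195,295:345],None,fx=15,fy=13,interpolation=cv2.INTER_CUBIC)
cv2.imwrite('pics/s12z.png',a)
d=np.mean([np.load('pics/s12%d.npz'%i)['d'] for i in range(5)],0)
print(glass(im2,(300,330,155,185)))
for u,v in [(312,167),(311,168),(332,170),(333,170),(332,171),(333,171),(338,170),(338,171),(326,170),(327,170),(312,187),(310,187)]: print(u,v,dep('side',u,v,d).round(4))
go([.420,.1087,.242],102)
E
```

```text
pos [0.4209 0.1087 0.243 ] jaw 102.03 gap 0.0152 t 20.25 F [-0.4 -0.1 -0.8] q [-0.02  0.1   2.08  0.    0.97 -1.8 ]
 turn(tool) [0.0007 0.0005 0.0035]  shift after turn cm [-0.092  0.095  0.02 ]
(array([312.3       , 167.61428571]), array([ 5, 10, 16,  6, 70], dtype=int32))
312 167 [0.5109 0.1332 0.0972]
311 168 [0.5068 0.1229 0.0991]
332 170 [0.571  0.1038 0.0991]
333 170 [0.5739 0.102  0.0999]
332 171 [0.5708 0.1017 0.0967]
333 171 [0.574  0.1023 0.0962]
338 170 [0.59   0.1042 0.0981]
338 171 [0.59   0.1035 0.0949]
326 170 [0.5538 0.1172 0.0929]
327 170 [0.5566 0.114  0.0945]
312 187 [0.5096 0.117  0.0337]
310 187 [0.5032 0.1181 0.0334]
pos [0.4209 0.1087 0.243 ] jaw 102.03 gap 0.0154 t 20.5 F [ 0.6 -0.  -1.3] q [-0.02  0.1   2.08  0.    0.97 -1.8 ]
 turn(tool) [0.0007 0.0006 0.0036]  shift after turn cm [-0.093  0.098  0.019]
```

View pics/s12z.png

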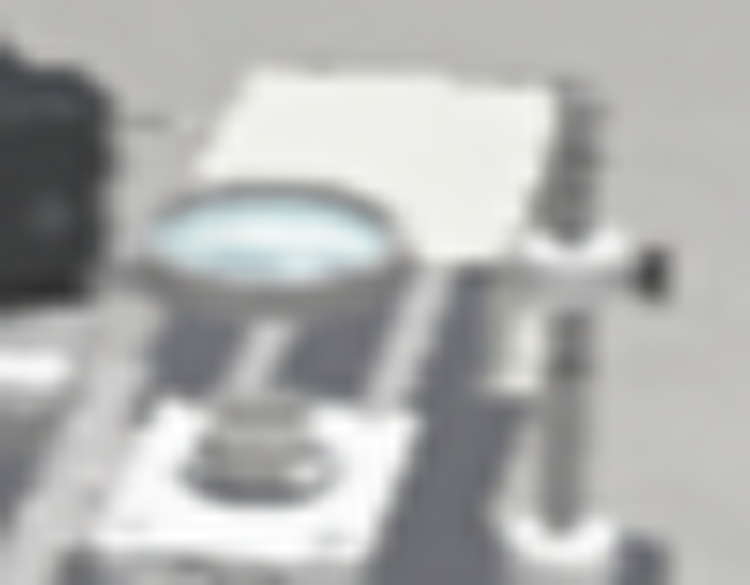

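```bash
python3 - <<'E'
from fit import *
d=np.median([np.load('pics/s12%d.npz'%i)['d'] for i in range(5)],0)
for v in range(166,175):
    print(v,[tuple((dep('side',u,v,d)[1:]*1e3).round().astype(int)) for u in range(322,334)])
P=[]
for v in range(155,182):
  for u in range(298,325):
    p=dep('side',u,v,d)
    if p[2]>.075 and .09<p[1]<.17: P.append([u,v,*p])
P=np.array(P); print(len(P),P.mean(0).round(4),P.min(0).round(3),P.max(0).round(3))
A=np.c_[P[:,2:4]-P[:,2:4].mean(0),np.ones(len(P))]; print(np.linalg.lstsq(A,P[:,4],rcond=None)[0])
E
```

```text
166 [(np.int64(227), np.int64(53)), (np.int64(229), np.int64(51)), (np.int64(222), np.int64(55)), (np.int64(228), np.int64(52)), (np.int64(226), np.int64(53)), (np.int64(225), np.int64(53)), (np.int64(224), np.int64(53)), (np.int64(225), np.int64(53)), (np.int64(240), np.int64(45)), (np.int64(266), np.int64(32)), (np.int64(106), np.int64(112)), (np.int64(104), np.int64(113))]
167 [(np.int64(127), np.int64(99)), (np.int64(220), np.int64(52)), (np.int64(219), np.int64(52)), (np.int64(218), np.int64(53)), (np.int64(218), np.int64(52)), (np.int64(219), np.int64(52)), (np.int64(219), np.int64(52)), (np.int64(218), np.int64(52)), (np.int64(244), np.int64(39)), (np.int64(268), np.int64(27)), (np.int64(108), np.int64(107)), (np.int64(106), np.int64(108))]
168 [(np.int64(123), np.int64(98)), (np.int64(212), np.int64(52)), (np.int64(214), np.int64(51)), (np.int64(214), np.int64(51)), (np.int64(211), np.int64(52)), (np.int64(212), np.int64(52)), (np.int64(210), np.int64(53)), (np.int64(219), np.int64(48)), (np.int64(116), np.int64(100)), (np.int64(113), np.int64(101)), (np.int64(110), np.int64(
[... 1798 characters left out ...]
, (np.int64(245), np.int64(15)), (np.int64(105), np.int64(88)), (np.int64(103), np.int64(89)), (np.int64(104), np.int64(88))]
174 [(np.int64(229), np.int64(21)), (np.int64(230), np.int64(20)), (np.int64(240), np.int64(15)), (np.int64(249), np.int64(10)), (np.int64(250), np.int64(9)), (np.int64(249), np.int64(9)), (np.int64(203), np.int64(33)), (np.int64(223), np.int64(23)), (np.int64(243), np.int64(12)), (np.int64(243), np.int64(12)), (np.int64(108), np.int64(83)), (np.int64(110), np.int64(82))]
203 [3.117291e+02 1.689163e+02 5.091000e-01 1.225000e-01 9.600000e-02] [2.98e+02 1.63e+02 4.65e-01 9.80e-02 8.70e-02] [3.22e+02 1.74e+02 5.42e-01 1.58e-01 1.01e-01]
[0.02376614 0.06229432 0.09603544]
```

carry_out([
  [[0,0,0.003,-0.13,0.17,0,0],[0,0,0,0,0,0,0],[0,0,0,0,0,0,0],[0,0,0,0,0,0,0],[0,0,0,0,0,0,0]],
])

```text
time_s: 20.92
ee_pos: [0.4195, 0.1084, 0.2411]
tcp_rot: [-0.703, 0.703, 0.074, -0.074]
contact_force: [-0.7, 0.9, -0.5]
finger_gap: 0.0154
```

```bash
python3 - <<'E'
from fit import *
go([.420,.1087,.2415],102)
I=[arm.snapshot('side') for i in range(5)]
im=np.mean([i[0] for i in I],0).astype(np.uint8); d=np.median([i[1] for i in I],0)
print(glass(im,(300,330,155,185)))
c,st=glass(im,(300,330,155,185))
P=[]
for v in range(st[1]+155,st[1]+155+st[3]):
  for u in range(st[0]+302,st[0]+298+st[2]):
    p=dep('side',u,v,d)
    if .08<p[2]<.105 and .09<p[1]<.17: P.append(p)
P=np.array(P); print(len(P),P.mean(0)); A=np.c_[P[:,:2]-P[:,:2].mean(0),np.ones(len(P))]; print('slopes',np.linalg.lstsq(A,P[:,2],rcond=None)[0])
print([dep('side',u,170,d).round(4).tolist() for u in range(325,330)], [dep('side',u,187,d).round(4).tolist() for u in (311,312)])
cv2.imwrite('pics/s13z.png',cv2.resize(im[150:195,295:345],None,fx=15,fy=13,interpolation=cv2.INTER_CUBIC))
print(arm.get_state()['qd'].round(4))
E
```

```text
pos [0.4195 0.1084 0.2411] jaw 102.03 gap 0.0154 t 20.92 F [-0.7  0.9 -0.5] q [-0.02  0.1   2.08 -0.    0.97 -1.8 ]
 turn(tool) [0.0007 0.0005 0.0003]  shift after turn cm [ 0.056 -0.038  0.02 ]
(array([311.90540541, 168.47297297]), array([ 5, 11, 15,  6, 74], dtype=int32))
66 [0.51037748 0.12734374 0.09495924]
slopes [-0.00427564 -0.04474054  0.09495924]
[[0.5678, 0.2615, 0.019], [0.5536, 0.1153, 0.0939], [0.5568, 0.1155, 0.0937], [0.5599, 0.1152, 0.0937], [0.5629, 0.1141, 0.0942]] [[0.5064, 0.1179, 0.0334], [0.5096, 0.1174, 0.0335]]
[-0.0017 -0.0007  0.      0.0001  0.0008 -0.0011]
```

View pics/s13z.png

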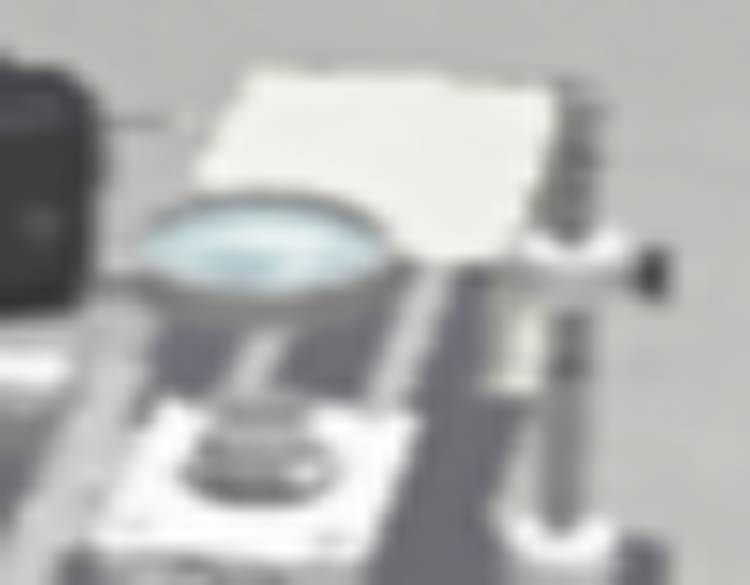

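```bash
python3 -c "
from cell import arm
print(arm.job_done())"
```

```text
the job is handed in; nothing more can be done
None
```

I turned the crank clockwise by its knob to the end stop and let go. I then lifted the loupe off its rest and handed in while holding it over the cap. The job reports no verdict, so these are only my own checks:

- **Crank and carriage:** I felt the stop as about 17 N tangential force at the knob after roughly 684° of turn. A side picture after release showed the cap out from under the hood. Its position matched the fitted slide pose to under half a pixel.
- **Lens over the cap:** The lens glass measured (0.510, 0.127) m and the cap axis (0.510, 0.1285) m, so the two are within about 2 mm.
- **Lens height:** The glass surface measured 95 mm and the pointer needle 94 mm above the bench. Arm position alone puts the lens plane at about 93.6 mm.
- **Level and still:** The tool was level to under 0.1°. A fit to the lens depth readings gave a slope of up to 2.6°, inside the 7° limit. The joints were at rest, and the force readings stayed within about 1.3 N, no more than they show with nothing touching.

**Disagreements:**
- The two cameras differ by about 3 mm in x, so I lined the lens up with the cap and pointer in the side view alone.
- The arm blocked the top camera at the end, so that view could not confirm the final pose.
- The needle shows as a single pixel row, so its height is good to about ±2 mm.

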